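Clamp the lagoon cameras on the windowsill

TASK

Set up every camera tube on the windowsill: lay each one in a coupler of its own with its glass window towards the lagoon (away from the robot), swing the coupler's hinged half fully down over it, then swing the bolt fully upright into the slot. When all of them are clamped, tilt the remote's stick well over towards the white pip, hold it there for two seconds so that the cameras pick up the signal, and let it spring back, leaving the pump dispenser, the drink bottle and the tumbler where they stand.

Things in the scene. Friction and masses are not known exactly. Their poses are not given: they have to be found in the camera images.
- tube1_mid (a point): centre of a camera tube (some tubes may be absent): aluminium barrel 28 mm in diameter, 140 mm long, a black square cap 44 x 44 mm on each end, so it lies on the sill without rolling, axis 22 mm up. Lens cap 28 mm long with a round glass window in its end; tail cap 14 mm long, plain. This point: on the axis, half-way along the barrel; x axis along the barrel to the lens. About 160 g
- tube2_mid (a point): centre of the barrel of a second/third camera tube, identical with tube 1; x axis along the barrel to the lens
- tube3_mid (a point): centre of the barrel of a second/third camera tube, identical with tube 1; x axis along the barrel to the lens
- tube1_lens (a point): middle of the glass window of that tube, 98 mm from the barrel's centre along x
- tube2_lens (a point): middle of the glass window of that tube, 98 mm from the barrel's centre along x
- tube3_lens (a point): middle of the glass window of that tube, 98 mm from the barrel's centre along x
- clamp1_seat (a point): seat of steel coupler 1, screwed to the sill: where the barrel's centre lies when a tube is home, 40 mm above the sill. x: along the seat to the lagoon side (lens end); y: to the flap's hinge side; z up. The three couplers are identical. All offsets told of flaps and bolts are from this point in these axes. Base plate 128 mm (x) by 84 mm, 8 mm thick
- clamp2_seat (a point): seat of coupler 2, as 1. The barrel rests in two V blocks, x -62 to -46 mm (plain) and x 24 to 60 mm (with the flap); their top edges are 18 mm either side of the axis, 2 mm below it. Between them (x -46 to 24 mm) the barrel is free for fingers, down to the base plate's top 32 mm below the axis
- clamp3_seat (a point): seat of coupler 3, as 1. The tube's caps hang outside the V blocks, with 8 mm end play either way
- flap1 (a joint): hinged half (flap) of coupler 1, 36 mm wide, centred at x = 42 mm; hinge parallel to x at y = +24 mm, z = 0. 0: shut over the tube; 2.25 rad: thrown open, leaning out to +y, as at the start. Once pushed beyond upright (below about 1 rad) it falls shut slowly by itself; a bolt that is up too early blocks it
- flap2 (a joint): flap of coupler 2, as 1. Its end is a lug 36 x 20 x 6 mm with a 12 mm slot open at the end, 66 mm from the hinge. Open, the end stands about 48 mm above the seat at y = +70 mm (outermost edge about +75)
- flap3 (a joint): flap of coupler 3, as 1. Shut, the lug reaches y = -42 mm with its top 8 mm above the seat, and the flap's top is 20 mm above the seat
- bolt1 (a joint): swing bolt of coupler 1: 8 mm shank, round brass nut 18 mm in diameter and 12 mm high centred 43 mm from its hinge, 52 mm overall; hinge parallel to x at x = 42, y = -34, z = -26 mm. 0: upright in the lug's slot, nut above the lug; grows as it leans out to -y, up to 0.95 rad; stop at -0.04. It stays where it is left; turning it takes 1 to 2 N at the nut
- bolt2 (a joint): swing bolt of coupler 2/3, as 1; push it at the nut from the -y side
- bolt3 (a joint): swing bolt of coupler 2/3, as 1; push it at the nut from the -y side
- stick_knob (a point): centre of the ball knob (24 mm in diameter) of the remote's stick, 60 mm above the stick's pivot, 95 mm above the sill when centred. The remote is a grey box 100 x 80 x 35 mm fixed on the sill
- remote_pip (a point): the white raised pip on the remote's top, 40 mm from the stick's pivot, 35 mm above the sill; its x axis points from the stick to the pip, y to the left of that
- stick_fwd (a joint): tilt of the stick towards the pip (rad), -0.5 to 0.5, spring-centred at 0; about 2 N at the knob tilts it fully
- stick_side (a joint): sideways tilt of the stick (rad), to +y of the pip's axes, -0.5 to 0.5, spring-centred at 0
- pump: bystander: white pump dispenser, 48 mm in diameter, 120 mm tall; origin at the centre of its underside
- flask: bystander: aluminium drink bottle, 64 mm in diameter, 170 mm tall; origin at the centre of its underside
- tumbler: bystander: green glass tumbler, 76 mm across, 95 mm tall, on a round coaster; origin at the centre of its underside
Not all that is in view belongs to the job. Leave any purple or yellow look-alike of the part that bears tube1_mid alone.

How it is judged (in metres and radians):
On the way, in this order (a step that is already met when the one before it is completed fails the run):
1. every camera tube present is clamped in a coupler, lens towards the lagoon (((x of tube1_mid in the frame of clamp1_seat between -0.015 and 0.015 m and y of tube1_mid in the frame of clamp1_seat between -0.006 and 0.006 m and z of tube1_mid in the frame of clamp1_seat between -0.006 and 0.006 m and x of tube1_lens in the frame of clamp1_seat above 0.05 m and angle between the x axis of tube1_mid and the x axis of clamp1_seat, either way round below 0.1 rad and value of joint flap1 below 0.12 rad and value of joint bolt1 below 0.15 rad) or (x of tube1_mid in the frame of clamp2_seat between -0.015 and 0.015 m and y of tube1_mid in the frame of clamp2_seat between -0.006 and 0.006 m and z of tube1_mid in the frame of clamp2_seat between -0.006 and 0.006 m and x of tube1_lens in the frame of clamp2_seat above 0.05 m and angle between the x axis of tube1_mid and the x axis of clamp2_seat, either way round below 0.1 rad and value of joint flap2 below 0.12 rad and value of joint bolt2 below 0.15 rad) or (x of tube1_mid in the frame of clamp3_seat between -0.015 and 0.015 m and y of tube1_mid in the frame of clamp3_seat between -0.006 and 0.006 m and z of tube1_mid in the frame of clamp3_seat between -0.006 and 0.006 m and x of tube1_lens in the frame of clamp3_seat above 0.05 m and angle between the x axis of tube1_mid and the x axis of clamp3_seat, either way round below 0.1 rad and value of joint flap3 below 0.12 rad and value of joint bolt3 below 0.15 rad)) and ((x of tube2_mid in the frame of clamp1_seat between -0.015 and 0.015 m and y of tube2_mid in the frame of clamp1_seat between -0.006 and 0.006 m and z of tube2_mid in the frame of clamp1_seat between -0.006 and 0.006 m and x of tube2_lens in the frame of clamp1_seat above 0.05 m and angle between the x axis of tube2_mid and the x axis of clamp1_seat, either way round below 0.1 rad and value of joint flap1 below 0.12 rad and value of joint bolt1 below 0.15 rad) or (x of tube2_mid in the frame of clamp2_seat between -0.015 and 0.015 m and y of tube2_mid in the frame of clamp2_seat between -0.006 and 0.006 m and z of tube2_mid in the frame of clamp2_seat between -0.006 and 0.006 m and x of tube2_lens in the frame of clamp2_seat above 0.05 m and angle between the x axis of tube2_mid and the x axis of clamp2_seat, either way round below 0.1 rad and value of joint flap2 below 0.12 rad and value of joint bolt2 below 0.15 rad) or (x of tube2_mid in the frame of clamp3_seat between -0.015 and 0.015 m and y of tube2_mid in the frame of clamp3_seat between -0.006 and 0.006 m and z of tube2_mid in the frame of clamp3_seat between -0.006 and 0.006 m and x of tube2_lens in the frame of clamp3_seat above 0.05 m and angle between the x axis of tube2_mid and the x axis of clamp3_seat, either way round below 0.1 rad and value of joint flap3 below 0.12 rad and value of joint bolt3 below 0.15 rad)) and ((x of tube3_mid in the frame of clamp1_seat between -0.015 and 0.015 m and y of tube3_mid in the frame of clamp1_seat between -0.006 and 0.006 m and z of tube3_mid in the frame of clamp1_seat between -0.006 and 0.006 m and x of tube3_lens in the frame of clamp1_seat above 0.05 m and angle between the x axis of tube3_mid and the x axis of clamp1_seat, either way round below 0.1 rad and value of joint flap1 below 0.12 rad and value of joint bolt1 below 0.15 rad) or (x of tube3_mid in the frame of clamp2_seat between -0.015 and 0.015 m and y of tube3_mid in the frame of clamp2_seat between -0.006 and 0.006 m and z of tube3_mid in the frame of clamp2_seat between -0.006 and 0.006 m and x of tube3_lens in the frame of clamp2_seat above 0.05 m and angle between the x axis of tube3_mid and the x axis of clamp2_seat, either way round below 0.1 rad and value of joint flap2 below 0.12 rad and value of joint bolt2 below 0.15 rad) or (x of tube3_mid in the frame of clamp3_seat between -0.015 and 0.015 m and y of tube3_mid in the frame of clamp3_seat between -0.006 and 0.006 m and z of tube3_mid in the frame of clamp3_seat between -0.006 and 0.006 m and x of tube3_lens in the frame of clamp3_seat above 0.05 m and angle between the x axis of tube3_mid and the x axis of clamp3_seat, either way round below 0.1 rad and value of joint flap3 below 0.12 rad and value of joint bolt3 below 0.15 rad))), for 0.3 s.
2. with all tubes clamped, the stick is held tilted towards the pip for a second (all of step 1 and value of joint stick_fwd between 0.25 and 1 rad and value of joint stick_side between -0.2 and 0.2 rad), for 1 s.
At the end, for the whole second after the job is handed in: each tube present: centre within 15 mm along, 6 mm across and in height of a coupler's seat, parallel within 0.1 rad, window to the lagoon, flap below 0.12 and bolt below 0.15 rad; then the stick was held 1 s above 0.25 rad (sideways under 0.2) and is back within 0.08 rad (all of step 1 and value of joint stick_fwd between -0.08 and 0.08 rad and value of joint stick_side between -0.08 and 0.08 rad); the robot touches nothing.
It fails at once if the pump dispenser is shifted by more than 30 mm or tipped over (distance of pump from where it was at the start of the episode above 0.03 m or angle between pump's own z axis and vertical above 0.4 rad).
It fails at once if the drink bottle is shifted by more than 30 mm or tipped over (distance of flask from where it was at the start of the episode above 0.03 m or angle between flask's own z axis and vertical above 0.4 rad).
It fails at once if the tumbler is shifted by more than 30 mm or tipped over (distance of tumbler from where it was at the start of the episode above 0.03 m or angle between tumbler's own z axis and vertical above 0.4 rad).
Of tube1, tube2, tube3 only 2 to 3 are there at a start; the rules pass over those that are not, and their reading is None.
At some moment in a run one of tube1, tube2, tube3 may be knocked a few centimetres aside while the robot is not near it.
It also fails if it takes over 210 s, if anything falls off the work surface, if the arm or the gripper's body presses on something with over 40 N, if the wrist force passes 120 N, or if a joint passes its speed limit or range.

ROBOT

A 6-joint arm with a two-finger parallel gripper is mounted at the origin on the work surface. World frame = base frame: x ahead of the robot, y to its left, z up, the work surface at z = 0. Lengths are in mm, angles in degrees, forces in N, time in s.
With the tool pointing down it reaches from about 300 to 850 mm from the base axis. Payload 4.2 kg.
Tool frame: the origin (TCP) lies midway between the tips of the shut fingers; the grasp point (between the pads) lies 19 mm behind it; z points along the fingers, x is the direction in which the jaws open and shut, and the axes are right-handed (so a half turn about z gives the same grasp; the last joint's range is limited). The gripper opens to 91 mm and grips with 3 to 60 N. Pads are 32 mm wide; open, the fingers measure 118 mm over their backs; the gripper's body (76 mm by 178 mm) begins 60 mm behind the grasp point.
Start: joints at [-76.433, 18.312, 89.639, -0, 72.044, -1.146], TCP at [146.045, -556.16, 213.976] pointing down, gripper open.
Joint ranges: [-177.97, 177.97], [-48.28, 115.42], [12.27, 149.76], [-77.06, 257.06], [2.81, 150.46], [-146.56, 146.56]. Speed limits (degrees/s): [147.25, 147.25, 180, 180, 180, 180].

INTERFACE

Orientations are given as [roll, pitch, yaw] about the fixed x, y, z axes, in that order (R = Rz(yaw) Ry(pitch) Rx(roll)).
In Python, from workcell import monitor, vision, job, models gives the robot as it stands.
- The arm moves only by the shell command python3 -m creep 'ROWS' [FORCE]. ROWS is text: rows parted by semicolons, each of 7 numbers parted by spaces: the shift along the world's x, y, z in cm, then the turn, a rotation vector about the world's x, y, z in rad, then the gripper's target within -1 to 1 (shut at 1, half-way at 0, fully open at -1). In form: tx ty tz ax ay az hand; .... A call has 1 to 12 rows; each row shifts and turns the pose as measured when the row begins; what a row does not reach is not made up. A row lasts 1/12 s, in which the tool goes at most 41.7 mm and 7.16 degrees, less where a joint would pass 70% of its speed; a pose out of reach is approached as far as the arm can. A call is refused whole if a number of a shift passes 4.17 or a number of a turn 0.125, either way. A call with a gripper value outside its range is refused whole. The fingers move at their own pace and stop on an object; FORCE is the grip in N (left out, the last holds). Time passes only in rows, so rows that do not move let the fingers close. It gives the time, the measured TCP pose, the force and the opening at its end, in the units of the state.
- monitor.state(): the state, without advancing time (a new reading comes with each control period).
- vision.grab_frame(name): name is "side" or "top" or "wrist"; returns a dict with "img" (384x512x3 uint8, red, green, blue), "mtx" (3x3 intrinsics, pixels), "dist_coeffs" ([k1, k2, p1, p2, k3] as OpenCV has them; the pictures are not rectified), "view" (4x4, takes a point from world to camera coordinates). Camera axes: x right, y down, z forward; pixel columns grow to the right and rows downward; lengths in mm; the calibration is good to about 2 mm. A picture is of the moment at which its call begins. There is no depth.
- job.job_done(): hands the job in, once; it reports no verdict.
Trained networks look in the newest picture that a camera, given by its name, has taken for a name from the list of things; names that differ only in an ending like _2 or _b are one class to them, and where a whole thing is asked for, a point or a joint stands for the part that bears it (a point fixed in the world has none). Each returns a list of dicts, best first, with "confidence" (0 to 1); they miss things now and then, are a little off and sometimes report something else, mostly with a low value. They report only what shows in the picture. A call takes as long as a camera call. They do not tell look-alikes from the thing itself.
- models.search_frame(camera, query): "rect" ([left, top, right, bottom] in pixels, round what is visible of it).
- models.mark_of(camera, query): "at" ([column, row] in pixels: a listed point, or the origin of a listed thing).
The state is a dict: "time_s": time; "qpos": joint angles; "qvel": joint speeds; "effort": joint torques, N m; "ee_pos": TCP position; "ee_rot": TCP orientation; "force": force on the tool from outside, world axes, zero at the start; "torque": the same for the moment, N m; "gripper_width": finger opening in mm.
Only numpy, scipy, OpenCV 4.12 (cv2) and the standard library are available. Lean on these libraries where they do the work, as an engineer would, in place of code of your own. Each camera call takes 0.05 s, during which the arm holds its last target.

## Working session

There is one attempt and no reset: what is moved stays moved. The work goes in short steps, Python scripts to look and compute and a shell command to move; the robot and the scene stay as the last step left them, time stands still between calls to the robot, and variables do not carry over. Pictures are saved under pics/ and viewed, and the job is handed in when it is done.

```bash
ls; mkdir -p pics; python3 - <<'E'
from workcell import monitor, vision, job, models
import cv2
print(monitor.state())
for n in ("side","top","wrist"):
    f=vision.grab_frame(n)
    cv2.imwrite(f"pics/a_{n}.png",cv2.cvtColor(f["img"],cv2.COLOR_RGB2BGR))
    print(n,f["mtx"],f["dist_coeffs"],f["view"])
E
```

```text
pics
{'time_s': 0.0, 'qpos': array([-7.64322149e+01,  1.83510646e+01,  8.97075563e+01,  1.55852334e-03,
        7.20427440e+01, -1.14518158e+00]), 'qvel': array([-0.11729049, -0.07555067,  0.03538612,  0.03572833, -0.10760265,
       -0.08310199]), 'effort': array([ 2.71452300e-04, -4.12454152e+01, -2.31971902e+01,  7.27266585e-02,
        4.58705937e-02, -1.40466973e-04]), 'ee_pos': array([ 145.93320284, -555.64544423,  213.11826185]), 'ee_rot': array([-1.79996493e+02,  1.01315030e-01, -7.52875121e+01]), 'force': array([0.07212541, 0.20860981, 0.20611081]), 'torque': array([ 0.01857778, -0.04562981,  0.03556955]), 'gripper_width': 91.02605263832939}
side [[452.381306     0.         257.12997139]
 [  0.         452.381306   190.67593965]
 [  0.           0.           1.        ]] [-0.18371364  0.          0.          0.          0.        ] [[-7.73019810e-01 -6.34372865e-01 -3.38248444e-03  4.58271402e+02]
 [-3.90249717e-01  4.79731888e-01 -7.85851433e-01  2.37037391e+02]
 [ 5.00145510e-01 -6.06158712e-01 -6.18406084e-01  1.25459312e+03]
 [ 0.00000000e+00  0.00000000e+00  0.00000000e
[... 237 characters left out ...]
9945445e-01  3.00355988e-03  8.15937560e+01]
 [-9.91785195e-01  9.53944451e-03 -1.27558327e-01  5.22341131e+02]
 [ 1.27522716e-01 -4.25500983e-03 -9.91826523e-01  1.08516468e+03]
 [ 0.00000000e+00  0.00000000e+00  0.00000000e+00  1.00000000e+00]]
wrist [[327.98570874   0.         258.66046453]
 [  0.         327.98570874 189.29821434]
 [  0.           0.           1.        ]] [0.0112079 0.        0.        0.        0.       ] [[ 2.53174711e-01 -9.67417588e-01 -2.40332506e-03 -5.74294115e+02]
 [-9.26286979e-01 -2.43125969e-01  2.87892682e-01 -3.32471699e+01]
 [-2.79096755e-01 -7.06609780e-02 -9.57659662e-01  3.91587595e+02]
 [ 0.00000000e+00  0.00000000e+00  0.00000000e+00  1.00000000e+00]]
```

View pics/a_top.png

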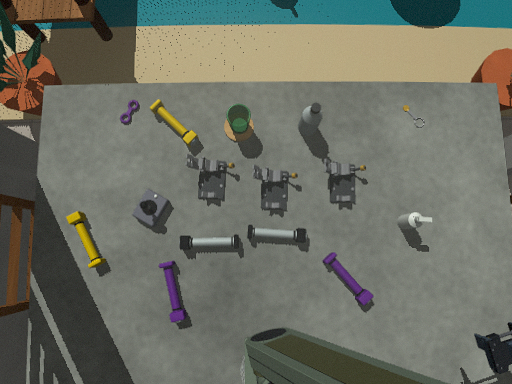

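View pics/a_side.png

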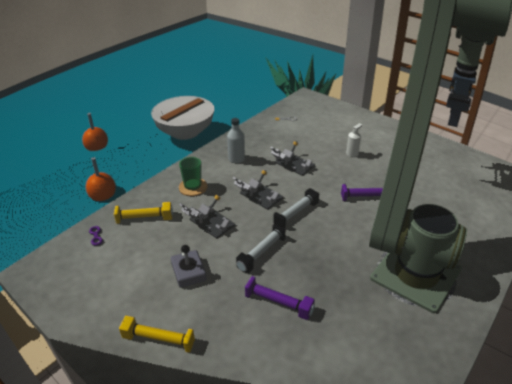

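View pics/a_wrist.png

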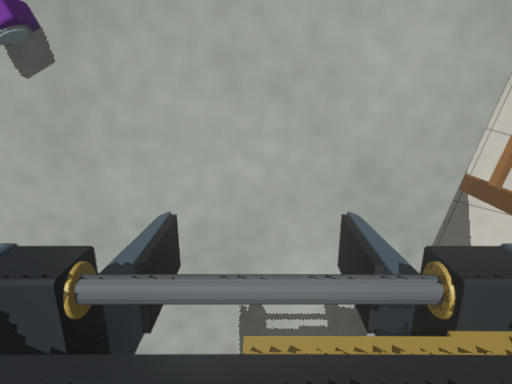

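The top view shows two aluminium tubes lying nearly along y, at (210,243) and (277,235). The three couplers are at about (211,178), (274,187) and (342,182), the remote is at (151,208), and the rest are purple and yellow look-alikes. Next I'll measure.

```bash
cat > h.py <<'E'
import numpy as np, cv2
from workcell import monitor, vision, job, models
from scipy.spatial.transform import Rotation as R
def ray(f,px):
    u=cv2.undistortPoints(np.array([[px]],float),f["mtx"],f["dist_coeffs"])[0,0]
    V=f["view"]; Rm=V[:3,:3]; c=-Rm.T@V[:3,3]
    return c, Rm.T@np.array([u[0],u[1],1.])
def atz(f,px,z):
    c,d=ray(f,px); return c+d*(z-c[2])/d[2]
def tri(obs):
    A=np.zeros((3,3));b=np.zeros(3)
    for f,px in obs:
        c,d=ray(f,px);d=d/np.linalg.norm(d);P=np.eye(3)-np.outer(d,d);A+=P;b+=P@c
    return np.linalg.solve(A,b)
def proj(f,p):
    V=f["view"]; return cv2.projectPoints(np.array([p],float),cv2.Rodrigues(V[:3,:3])[0],V[:3,3],f["mtx"],f["dist_coeffs"])[0][0,0]
def save(f,name,crop=None,s=1,pts=()):
    im=cv2.cvtColor(f["img"],cv2.COLOR_RGB2BGR).copy()
    x0,y0=0,0
    if crop: x0,y0,x1,y1=crop; im=im[y0:y1,x0:x1]
    im=cv2.resize(im,None,fx=s,fy=s,interpolation=cv2.INTER_CUBIC)
    for p in pts: cv2.circle(im,(int((p[0]-x0)*s),int((p[1]-y0)*s)),3,(0,0,255),1)
    cv2.imwrite("pics/"+name,im)
E
python3 - <<'E'
from h import *
np.set_printoptions(precision=1,suppress=True)
Z=dict(tube1_mid=22,tube1_lens=22,clamp1_seat=40,stick_knob=95,remote_pip=35,pump=0,flask=0,tumbler=0)
for cam in("top","side"):
    f=vision.grab_frame(cam)
    for q,z in Z.items():
        for d in models.mark_of(cam,q):
            print(cam,q,round(d["confidence"],2),np.array(d["at"]),atz(f,d["at"],z)[:2])
    if cam=="top":save(f,"b_top.png",(120,130,400,270),2.8)
    else: save(f,"b_side.png",(140,130,350,310),3)
E
```

```text
top tube1_mid 0.86 [345.3 274.9] [ 291.1 -216.3]
top tube1_mid 0.61 [ 88.1 236. ] [420.2 599.6]
top tube1_mid 0.59 [216.4 243.1] [395.  188.1]
top tube1_mid 0.59 [172.3 122.9] [791.6 335.8]
top tube1_mid 0.56 [172.4 289.1] [253.2 325.5]
top tube1_lens 0.75 [ 76.6 213.9] [491.5 640.8]
top tube1_lens 0.63 [181.6 321.6] [154.  295.8]
top tube1_lens 0.6 [368.5 299.2] [ 214.9 -286.8]
top tube1_lens 0.55 [193.6 141.3] [727.6 264.1]
top clamp1_seat 0.66 [346.1 181.6] [ 585.2 -226.4]
top stick_knob 0.53 [145.  203.7] [513.3 396.3]
top remote_pip 0.63 [150.7 194. ] [551.9 396.9]
top pump 0.78 [405.4 225.5] [ 445.1 -427.7]
top flask 0.88 [306.2 124.2] [ 790.7 -111.5]
top tumbler 0.92 [237.5 123.2] [795.9 120.4]
top tumbler 0.34 [273.5 227.8] [442.7   5.5]
side tube1_mid 0.86 [363.  193.4] [ 294.6 -199.3]
side tube1_mid 0.74 [275.7 294.7] [262.9 325.1]
side tube1_mid 0.65 [141.6 213.7] [792.4 340.3]
side tube1_mid 0.58 [265.8 245.8] [396.  199.8]
side tube1_mid 0.55 [156.8 332.7] [414.  606.7]
side tube1_lens 0.82 [120.4 323.4] [505.1 649.8]
side tube1_lens 0.8 [239.6 268.2] [397.7 314.4]
side tube1_lens 0.73 [310.4 310.6] [162.3 310.7]
side tube1_lens 0.6 [171.  209.9] [732.4 266.7]
side tube1_lens 0.35 [181.9 255.8] [556.6 384.3]
side clamp1_seat 0.92 [295.9 153.8] [ 594.9 -228.4]
side stick_knob 0.5 [181.7 248.1] [520.8 407.7]
side pump 0.88 [351.9 155.8] [ 453.2 -405.6]
side flask 0.75 [235.  159.6] [ 784.1 -101.2]
side tumbler 0.75 [194.3 184.6] [792.2 105.7]
side tumbler 0.6 [294.1 155.7] [ 626.2 -263.8]
side tumbler 0.37 [236.9 159.9] [ 777.2 -104.2]
```

View pics/b_top.png

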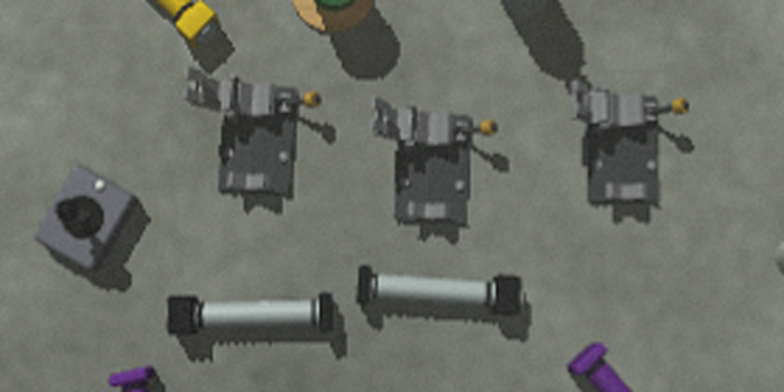

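View pics/b_side.png

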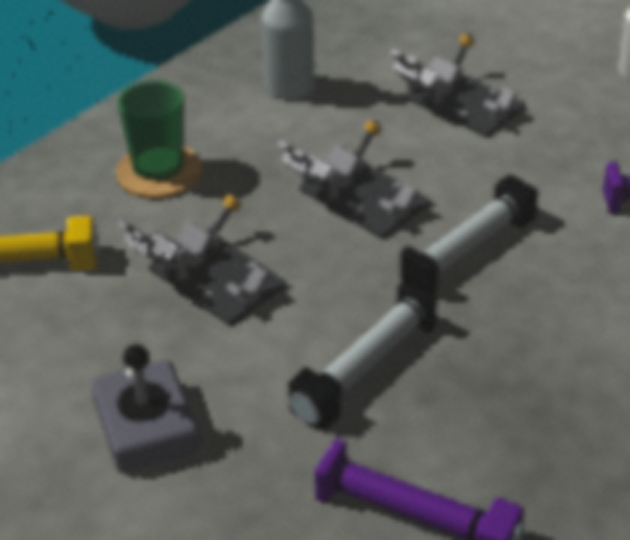

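```bash
python3 -m creep '0 0 4 0 0 -0.12 -1;0 0 4 0 0 -0.12 -1;1 2 3 0 0 0 -1;2.2 3.2 1 0 0 0 -1;2.2 3.2 1 0 0 0 -1;2.2 3.2 1 0 0 0 -1;2.2 3.2 1 0 0 0 -1;2.2 3.2 1 0 0 0 -1;2.2 3.2 1 0 0 0 -1;2.2 3.2 0 0 0 0 -1;2.2 3.2 0 0 0 0 -1;2.2 3.2 0 0 0 0 -1'; python3 -m creep '2.2 3.2 0 0 0 0 -1;2.2 3.2 0 0 0 0 -1;2.2 3.2 0 0 0 0 -1;1.6 3.6 0 0 0 0 -1;1.6 3.6 0 0 0 0 -1;1 3.6 0 0 0 0 -1;0 0 0 0 0 0 -1'; python3 - <<'E'
from h import *
np.set_printoptions(precision=1,suppress=True)
s=monitor.state();print(s["ee_pos"],s["ee_rot"],s["qpos"])
f=vision.grab_frame("wrist");V=f["view"];print(-V[:3,:3].T@V[:3,3],V[2,:3])
save(f,"c_wrist.png",None,1.5)
f=vision.grab_frame("top");save(f,"c_top.png",None,1.5)
E
```

```text
time_s: 2.05
ee_pos: [355.4, -237.2, 389.2]
ee_rot: [-179.6, 0.2, -90.6]
force: [1.6, -1.4, -0.7]
gripper_width: 91.1
time_s: 2.63
ee_pos: [469.1, -16.1, 390.1]
ee_rot: [-179.3, 0.2, -90.2]
force: [0.2, -0.4, 0.1]
gripper_width: 90.8
[469.1 -16.1 390.1] [-179.3    0.2  -90.2] [-3.6  4.6 82.5  0.3 92.2 86.7]
[547.6 -17.8 561.1] [-0.3  0.  -1. ]
```

View pics/c_wrist.png

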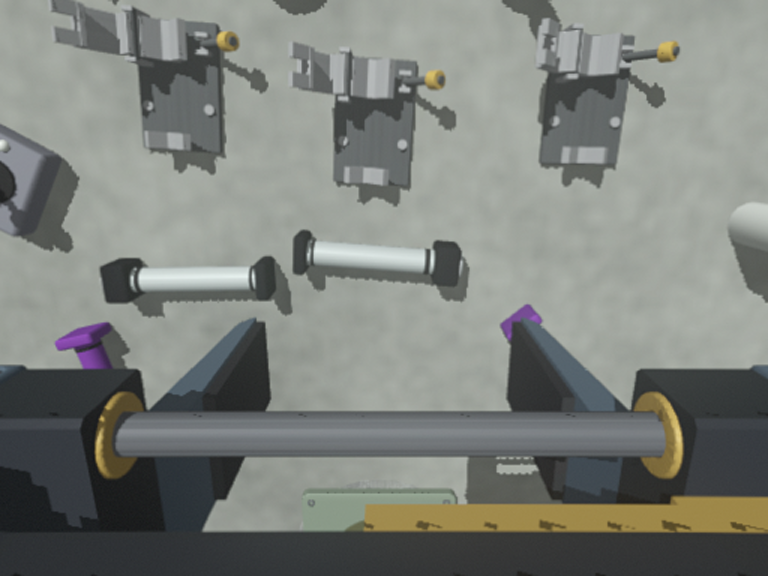

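View pics/c_top.png

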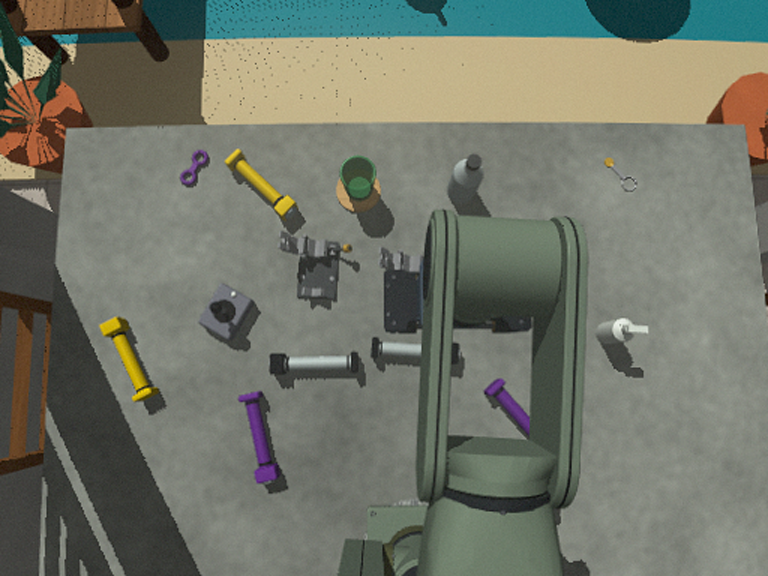

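The lower-right area of the sill is now in view and holds no third tube. I'll enlarge the couplers in the wrist picture to get their poses.

```bash
python3 - <<'E'
from h import *
np.set_printoptions(precision=1,suppress=True)
f=vision.grab_frame("wrist")
save(f,"d1.png",(30,0,170,120),5.5);save(f,"d2.png",(180,20,320,140),5.5);save(f,"d3.png",(340,0,480,120),5.5);save(f,"d4.png",(60,145,320,210),3)
import pickle;pickle.dump(f,open("f_d.pkl","wb"))
for q,z in dict(tube1_mid=22,tube1_lens=22,clamp1_seat=40).items():
    for d in models.mark_of("wrist",q): print(q,round(d["confidence"],2),np.array(d["at"]),atz(f,d["at"],z)[:2])
E
```

```text
tube1_mid 0.84 [130.2 183. ] [404.1 197.8]
tube1_lens 0.76 [ 70.9 185.6] [400.3 298.7]
clamp1_seat 0.73 [392.1  63.4] [ 589.2 -220. ]
```

View pics/d1.png

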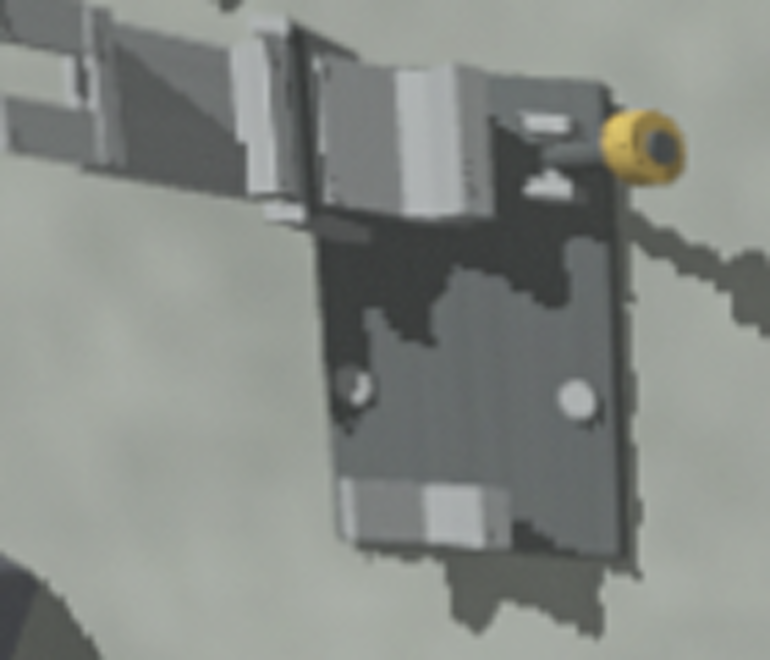

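View pics/d2.png

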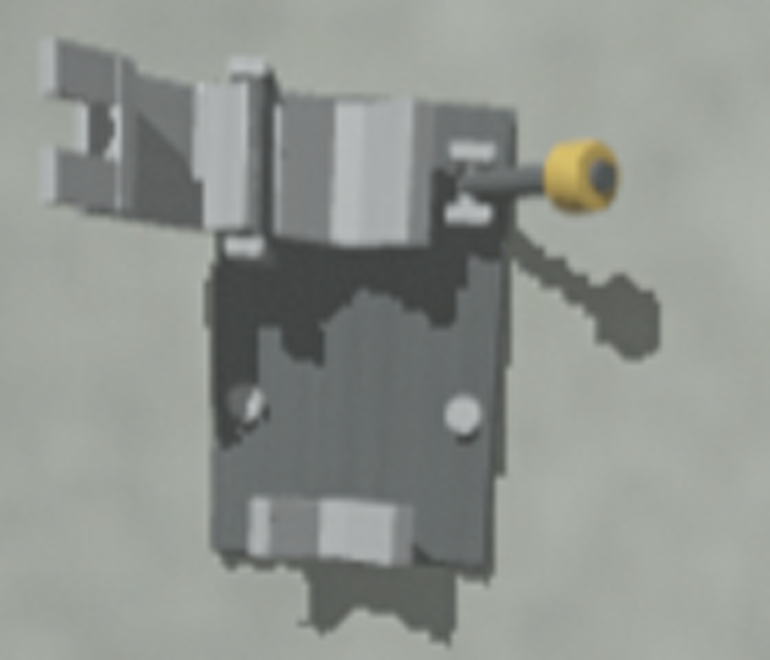

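View pics/d3.png

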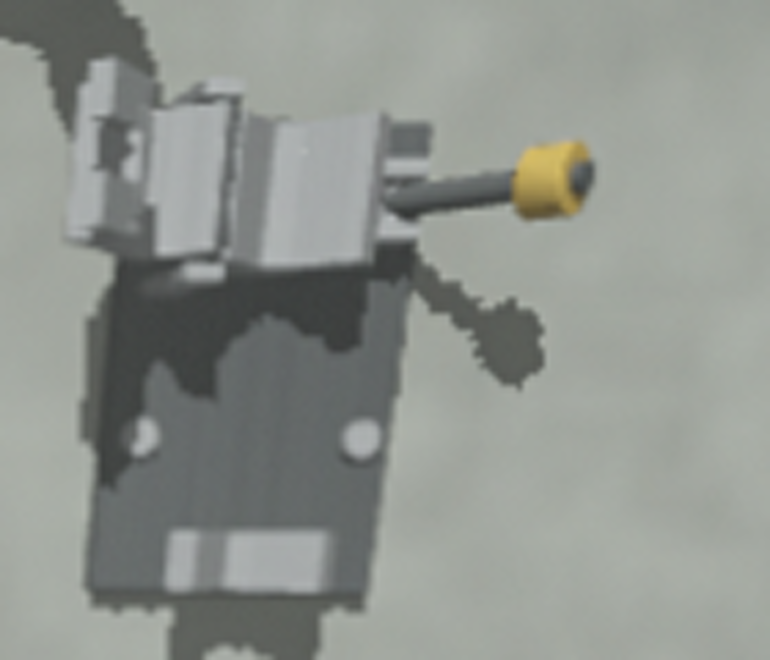

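View pics/d4.png

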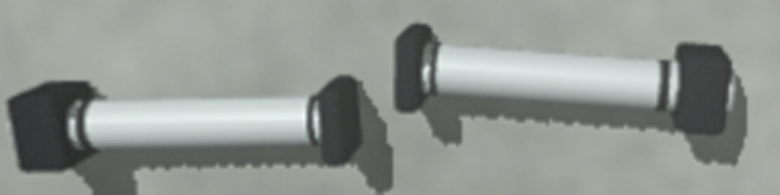

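```bash
python3 - <<'E'
from h import *
import pickle
np.set_printoptions(precision=1,suppress=True)
f=pickle.load(open("f_d.pkl","rb"))
obs={1:((30,0),dict(BR=(617,555),TR=(606,82),BL=(340,542))),
2:((180,20),dict(BR=(490,567),TR=(517,108),BL=(212,550))),
3:((340,0),dict(BR=(363,594),TR=(431,122),BL=(88,590)))}
for k,(o,d) in obs.items():
    P={n:atz(f,(o[0]+p[0]/5.5,o[1]+p[1]/5.5),8)[:2] for n,p in d.items()}
    e=P["TR"]-P["BR"];g=P["BL"]-P["BR"]
    yaw1=np.arctan2(e[1],e[0]);yaw2=np.arctan2(-g[0],g[1])
    seat=(P["TR"]+P["BL"])/2
    print(k,P,"L",np.linalg.norm(e),np.linalg.norm(g),"yaw",np.degrees([yaw1,yaw2]),"seat",seat)
# tubes: barrel ends on axis (z22) in crop (60,145) scale 3
for nm,a,b,c,d in (("A",(85,124),(315,120),(12,133),(352,118)),("B",(440,70),(660,84),(397,68),(733,93))):
    pts=[atz(f,(60+p[0]/3,145+p[1]/3),22)[:2] for p in (a,b,c,d)]
    e=pts[1]-pts[0]; print(nm,pts,np.linalg.norm(e),"dir",np.degrees(np.arctan2(e[1],e[0])),"mid",(pts[0]+pts[1])/2)
E
```

```text
1 {'BR': array([538.2, 167.8]), 'TR': array([663.8, 157. ]), 'BL': array([542.4, 248.8])} L 126.01234707967691 81.07424746319471 yaw [-4.9 -2.9] seat [603.1 202.9]
2 {'BR': array([501.2, -38.5]), 'TR': array([628. , -46.1]), 'BL': array([506.9,  45. ])} L 127.03247752240998 83.77725551080252 yaw [-3.4 -3.9] seat [567.5  -0.5]
3 {'BR': array([ 523.3, -262.1]), 'TR': array([ 650. , -265.7]), 'BL': array([ 525.3, -180.5])} L 126.67833576252563 81.57707883914908 yaw [-1.6 -1.4] seat [ 587.7 -223.1]
A [array([398.8, 269.5]), array([400.1, 139.1]), array([393.8, 311.5]), array([401.1, 118.1])] 130.37047005221277 dir -89.43039766708564 mid [399.4 204.3]
B [array([428.5,  66.7]), array([419.5, -56.6]), array([429.9,  90.7]), array([413.9, -97.7])] 123.57623748501688 dir -94.20052277852304 mid [424.    5.1]
```

Clamp1 is at (603,203) with yaw about -4°, clamp2 at (567,-1) about -3.7°, and clamp3 at (588,-223) about -1.5°. Tube A is at (400,203) with its lens to +y, and tube B at (424,5) with its lens to -y. A goes to clamp 1 and B to clamp 2. Approaching A.

```bash
python3 -m creep '-0.5 1.7 -1 0 0 0.12 -1;-0.5 1.7 -1 0 0 0.12 -1;-0.5 1.7 -1 0 0 0.12 -1;-0.6 1.7 -2 0 0 0.12 -1;-0.6 1.7 -2 0 0 0.12 -1;-0.6 1.7 -2 0 0 0.12 -1;-0.6 1.7 -2 0 0 0.12 -1;-0.6 1.7 -2 0 0 0.12 -1;-0.6 1.7 -2 0 0 0.12 -1;-0.6 1.7 -2 0 0 0.12 -1;-0.6 1.7 -2 0 0 0.12 -1;-0.5 1.7 -2 0 0 0.12 -1'; python3 -m creep '0 0.3 -1 0 0 0.12 -1;0 0 0 0 0 0 -1;0 0 0 0 0 0 -1'; python3 - <<'E'
from h import *
np.set_printoptions(precision=1,suppress=True)
s=monitor.state();print(s["ee_pos"],s["ee_rot"],s["qpos"])
f=vision.grab_frame("wrist");save(f,"e_wrist.png",None,1.5)
for q,z in dict(tube1_mid=22,tube1_lens=22).items():
    for d in models.mark_of("wrist",q): print(q,round(d["confidence"],2),np.array(d["at"]),atz(f,d["at"],z)[:2])
E
```

```text
time_s: 3.93
ee_pos: [399.6, 168.4, 179.7]
ee_rot: [-178.4, -0.8, -6.7]
force: [-0.2, 0.1, -0.2]
gripper_width: 91.3
time_s: 4.18
ee_pos: [396.8, 169.4, 166.0]
ee_rot: [-178.5, -0.4, 0.3]
force: [0.1, 1.0, -0.2]
gripper_width: 91.3
[396.8 169.4 166. ] [-178.5   -0.4    0.3] [ 20.6   7.2 112.    1.5  59.9  19.5]
tube1_mid 0.66 [97.2  4.4] [256.8 324.3]
tube1_mid 0.56 [263.9 145. ] [401.3 204.3]
tube1_lens 0.56 [264.6  35.2] [401.  301.2]
```

View pics/e_wrist.png

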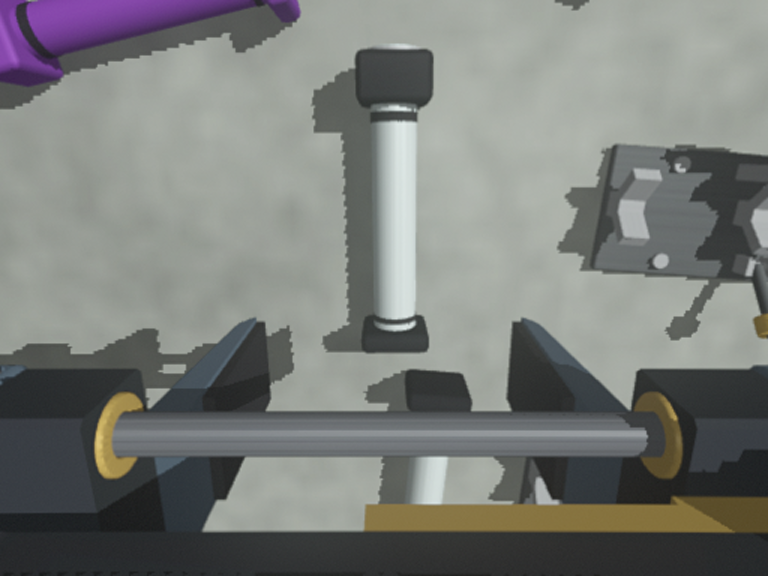

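Crop check: the thing ahead is the silver tube A, with its glass window at the far end (393,45) in the 1.5x picture. The purple one to the left is a look-alike. Descending.

```bash
python3 -m creep '0.4 2.4 -2 -0.026 0.007 0 -0.6;0 0 -3.5 0 0 0 -0.6;0 0 -3.5 0 0 0 -0.6;0 0 -2.5 0 0 0 -0.6;0 0 -1.5 0 0 0 -0.6;0 0 0 0 0 0 -0.6'
```

```text
time_s: 4.83
ee_pos: [411.4, 194.5, 41.0]
ee_rot: [-179.4, -1.4, -0.6]
force: [0.6, 0.7, 0.4]
gripper_width: 72.9
```

```bash
python3 -m creep '-1.1 -0.1 -1 -0.01 0.024 0 -0.6;0 0 -1 0 0 0 -0.6;0 0 0 0 0 0 -0.6'
```

```text
time_s: 5.08
ee_pos: [402.1, 193.4, 22.7]
ee_rot: [-180.0, -0.2, -0.9]
force: [-1.0, -0.6, 0.4]
gripper_width: 72.9
```

```bash
python3 - <<'E'
from h import *
s=monitor.state();print(s["ee_pos"],s["ee_rot"],s["qpos"])
E
```

```text
[402.05167421 193.40692911  22.67833159] [-1.79955392e+02 -1.51247158e-01 -8.99513490e-01] [ 2.42308069e+01  1.98122653e+01  1.20906169e+02 -3.77895130e-02
  3.91256969e+01  2.51595448e+01]
```

```bash
python3 -m creep '-0.1 0 -0.9 0 0 0.02 -0.6;0 0 -0.8 0 0 0 -0.6;0 0 0 0 0 0 -0.6' 20;  python3 -m creep '0 0 0 0 0 0 1;0 0 0 0 0 0 1;0 0 0 0 0 0 1;0 0 0 0 0 0 1;0 0 0 0 0 0 1;0 0 0 0 0 0 1' 25
```

```text
time_s: 5.33
ee_pos: [402.7, 194.0, 7.0]
ee_rot: [-179.8, -0.4, 0.3]
force: [0.2, -0.0, -0.3]
gripper_width: 72.8
time_s: 5.83
ee_pos: [403.7, 194.4, 8.1]
ee_rot: [-179.8, -0.5, 0.2]
force: [0.5, -0.5, -0.1]
gripper_width: 35.3
```

```bash
python3 -m creep '0 0 0 0 0 0 1;0 0 0 0 0 0 1;0 0 0 0 0 0 1' 25;  python3 -m creep '0 0 0.5 0 0 0 1;0 0 1 0 0 0 1;0 0 2 0 0 0 1;0 0 2 0 0 0 1;0 0 2 0 0 0 1;0 0 2 0 0 0 1;0 0 0 0 0 0 1' 25
```

```text
time_s: 6.08
ee_pos: [403.5, 194.4, 8.3]
ee_rot: [-179.8, -0.5, 0.2]
force: [-0.4, -0.2, -0.1]
gripper_width: 27.6
time_s: 6.67
ee_pos: [400.4, 192.9, 106.6]
ee_rot: [-180.0, -0.1, 0.3]
force: [0.8, 1.0, -0.7]
gripper_width: 27.4
```

```bash
python3 -m creep '0 0 2 0 0 -0.12 1;0.6 0 2 0 0 -0.12 1;1.5 0 1 0 0 -0.12 1;1.6 0 0 0 0 -0.12 1;1.6 0 0 0 0 -0.12 1;1.6 0 0 0 0 -0.12 1;1.6 0 0 0 0 -0.12 1;1.6 0 0 0 0 -0.12 1;1.6 0 0 0 0 -0.12 1;1.6 0.2 0 0 0 -0.12 1;1.6 0.2 0 0 0 -0.12 1;1.6 0.2 0 0 0 -0.12 1';  python3 -m creep '1.4 0.2 0 0 0 -0.1 1;1 0.2 0 0 0 -0.1 1;0 0 0 0 0 0 1;0 0 0 0 0 0 1'
```

```text
time_s: 7.67
ee_pos: [562.0, 195.4, 148.6]
ee_rot: [179.1, 0.3, -85.6]
force: [0.2, -0.1, -0.4]
gripper_width: 27.5
time_s: 8.0
ee_pos: [587.7, 198.8, 142.0]
ee_rot: [178.7, 0.1, -97.7]
force: [0.5, -1.9, -1.9]
gripper_width: 27.0
```

```bash
python3 -m creep '0.5 0.5 0 0 0.02 0.065 1;0 0 0 0 0 0 1;0 0 0 0 0 0 1'; python3 - <<'E'
from h import *
np.set_printoptions(precision=2,suppress=True)
s=monitor.state();print(s["ee_pos"],s["ee_rot"])
a=np.radians(-3.9)
f=vision.grab_frame("wrist");
import itertools
def S(p,c=(603.1,202.9,40)): return np.array(c)+np.array([np.cos(a)*p[0]-np.sin(a)*p[1],np.sin(a)*p[0]+np.cos(a)*p[1],p[2]])
pts=[proj(f,S(p)) for p in [(-64,42,-32),(-64,-42,-32),(64,-42,-32),(-62,18,-2),(-62,-18,-2),(60,-18,-2),(24,-18,-2),(24,18,-2)]]
save(f,"f_wrist.png",None,1.5,pts)
f=vision.grab_frame("side");pts=[proj(f,S(p)) for p in [(-64,42,-32),(-64,-42,-32),(64,-42,-32),(-62,18,-2),(-62,-18,-2)]]
save(f,"f_side.png",(130,160,290,280),4.5,pts)
E
```

```text
time_s: 8.25
ee_pos: [589.3, 202.9, 139.5]
ee_rot: [177.2, -0.1, -93.6]
force: [-0.8, 0.5, -1.4]
gripper_width: 27.6
[589.31 202.95 139.55] [177.2   -0.15 -93.57]
```

View pics/f_wrist.png

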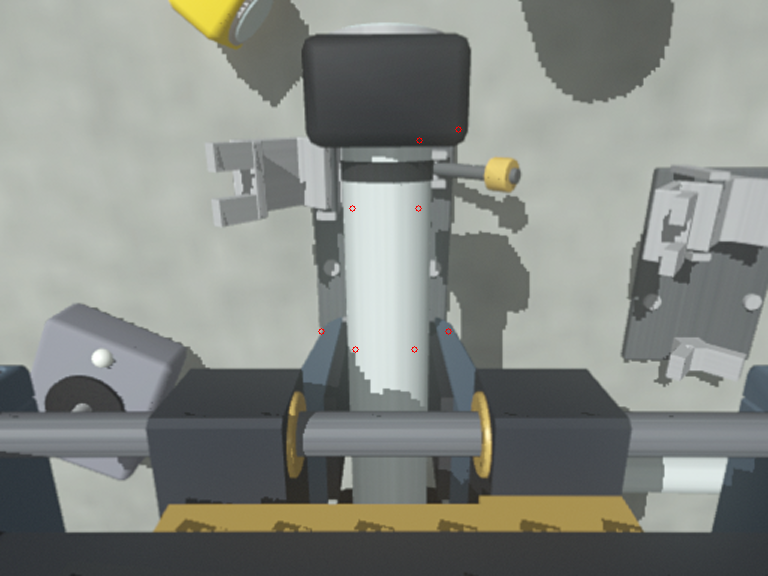

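View pics/f_side.png

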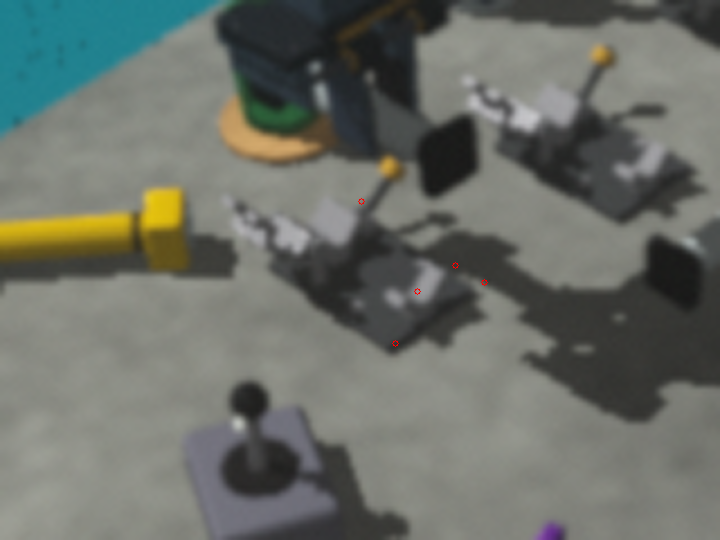

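```bash
python3 -m creep '0.2 0.1 -2 0 -0.045 -0.006 1;0.1 0 -2 0 0 0 1;0 0 -2 0 0 0 1;0 0 -1.5 0 0 0 1;0 0 0 0 0 0 1;0 0 0 0 0 0 1'; python3 - <<'E'
from h import *
np.set_printoptions(precision=2,suppress=True)
f=vision.grab_frame("wrist");save(f,"g_wrist.png",None,1.5)
f=vision.grab_frame("side")
save(f,"g_side.png",(130,160,290,280),4.5)
E
```

```text
time_s: 8.85
ee_pos: [590.1, 203.3, 65.7]
ee_rot: [-179.8, 0.1, -94.0]
force: [-0.1, -0.7, -1.7]
gripper_width: 27.6
```

View pics/g_wrist.png

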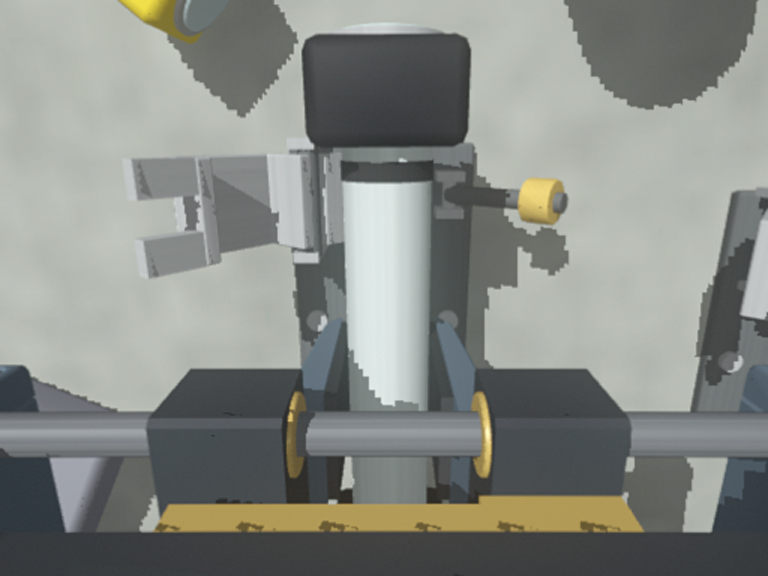

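View pics/g_side.png

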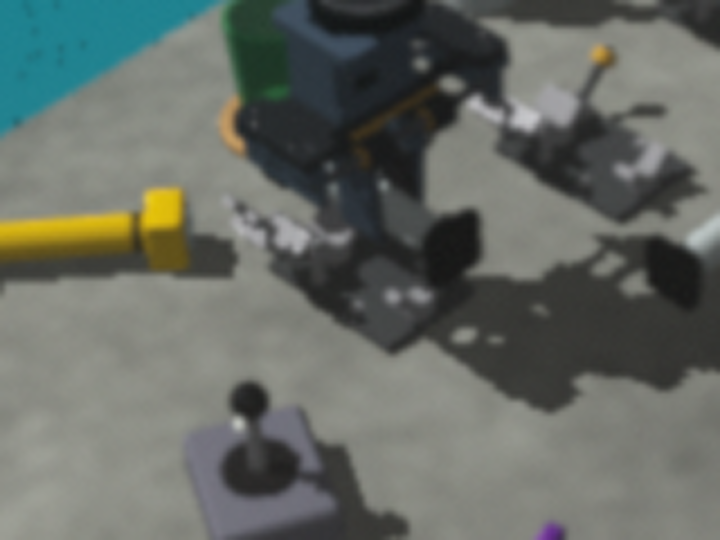

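```bash
python3 -m creep '0.3 0 -1.2 0 0 0 1;0 0 -1.2 0 0 0 1;0 0 -0.8 0 0 0 1;0 0 0 0 0 0 1'; python3 -m creep '0 0 -0.4 0 0 0 1;0 0 0 0 0 0 1'
```

```text
time_s: 9.28
ee_pos: [597.3, 204.3, 36.6]
ee_rot: [-179.2, 0.4, -94.0]
force: [-0.2, 0.9, -2.1]
gripper_width: 27.5
time_s: 9.45
ee_pos: [598.1, 204.6, 32.6]
ee_rot: [-179.1, 0.4, -94.0]
force: [-0.7, 0.5, -0.7]
gripper_width: 27.9
```

```bash
python3 -m creep '-0.5 -0.1 -0.3 0 0.015 0 1;0 0 -0.2 0 0 0 1;0 0 0 0 0 0 1'; python3 -m creep '0 0 -0.2 0 0 0 1;0 0 0 0 0 0 1'
```

```text
time_s: 9.7
ee_pos: [596.5, 206.2, 30.8]
ee_rot: [-179.5, 0.7, -94.1]
force: [0.4, -0.2, -1.5]
gripper_width: 27.3
time_s: 9.87
ee_pos: [596.9, 206.8, 29.9]
ee_rot: [-179.5, 0.8, -94.1]
force: [0.5, 0.0, -1.4]
gripper_width: 27.5
```

```bash
python3 -m creep '-0.3 -0.2 -0.3 0 0 0 1;0 0 -0.2 0 0 0 1;0 0 0 0 0 0 1'; python3 -m creep '0 0 -0.2 0 0 0 1;0 0 0 0 0 0 1'
```

```text
time_s: 10.12
ee_pos: [597.9, 207.8, 29.1]
ee_rot: [-178.9, 1.2, -94.2]
force: [-0.1, 1.9, -0.5]
gripper_width: 27.7
time_s: 10.28
ee_pos: [598.3, 208.5, 28.1]
ee_rot: [-178.8, 1.3, -94.2]
force: [-0.5, 1.0, -1.0]
gripper_width: 27.4
```

```bash
python3 - <<'E'
from h import *
np.set_printoptions(precision=2,suppress=True)
f=vision.grab_frame("wrist");save(f,"h_wrist.png",None,1.5)
s=monitor.state();print(s["ee_pos"],s["force"],s["torque"],s["qpos"])
f=vision.grab_frame("top");save(f,"h_top.png",(150,130,290,230),5.5)
E
```

```text
[598.29 208.45  28.01] [1.21 2.47 0.73] [ 0.47  0.12 -0.14] [ 17.77  31.92  96.54   0.98  49.91 111.37]
```

View pics/h_wrist.png

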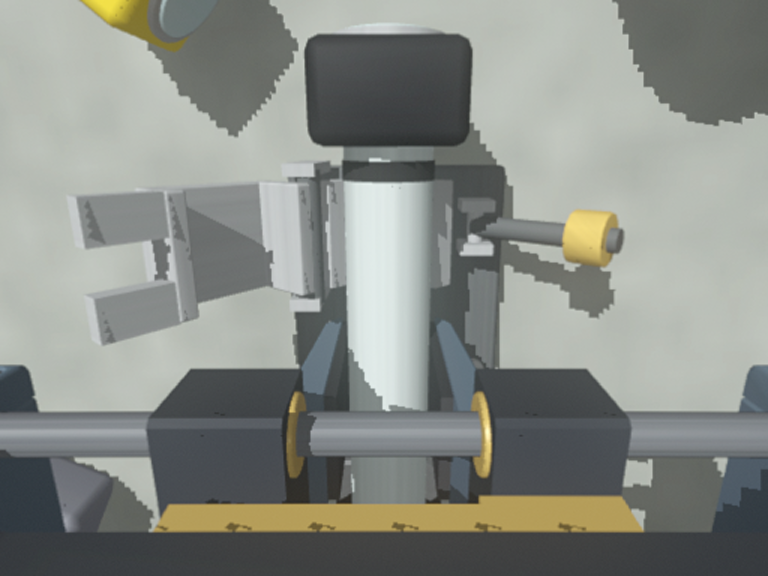

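View pics/h_top.png

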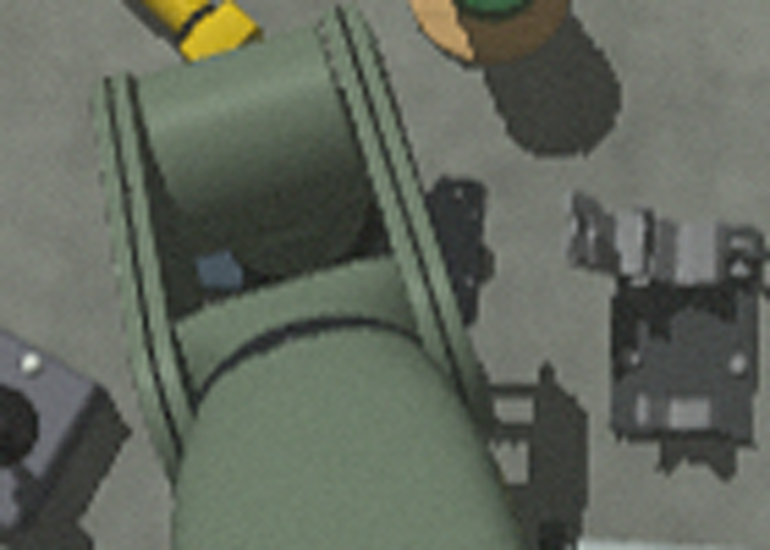

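```bash
python3 -m creep '-0.5 -0.5 0.2 -0.012 -0.02 0 1;0 0 0 0 0 0 1'; python3 -m creep '-0.5 -0.4 0 0 0 0 1;0 0 0 0 0 0 1'
```

```text
time_s: 10.55
ee_pos: [596.6, 206.4, 31.1]
ee_rot: [-177.1, 1.1, -94.4]
force: [-1.2, 0.1, -0.1]
gripper_width: 27.2
time_s: 10.72
ee_pos: [594.5, 204.8, 32.3]
ee_rot: [-176.8, 1.4, -94.5]
force: [-1.3, 0.6, 0.0]
gripper_width: 27.1
```

```bash
python3 -m creep '-0.2 -0.2 0.1 -0.024 0.05 0.006 1;0 0 0 0 0 0 1;0 0 0 0 0 0 1'
```

```text
time_s: 10.97
ee_pos: [593.5, 203.2, 33.1]
ee_rot: [-179.4, -0.1, -94.0]
force: [-2.9, 3.1, 3.8]
gripper_width: 27.5
```

Good pose. Now straight down.

```bash
python3 -m creep '-0.1 -0.1 -0.5 0 0.01 0 1;0 0 0 0 0 0 1'; python3 -m creep '-0.2 -0.1 -0.4 0 0 0 1;0 0 0 0 0 0 1'
```

```text
time_s: 11.13
ee_pos: [593.6, 204.7, 30.4]
ee_rot: [-179.8, 0.2, -94.1]
force: [0.3, -0.1, -0.9]
gripper_width: 27.2
time_s: 11.3
ee_pos: [593.9, 205.2, 28.9]
ee_rot: [-179.4, 0.4, -94.1]
force: [-0.2, -0.0, -2.3]
gripper_width: 27.3
```

```bash
python3 -m creep '0 0 0 0 0 0 -0.2;0 0 0 0 0 0 -0.2;0 0 0 0 0 0 -0.2;0 0 0 0 0 0 -0.2;0 0 0 0 0 0 -0.2' 10; python3 - <<'E'
from h import *
f=vision.grab_frame("wrist");save(f,"i_wrist.png",None,1.5)
E
```

```text
time_s: 11.72
ee_pos: [590.0, 201.2, 25.3]
ee_rot: [-179.8, 0.1, -94.1]
force: [-0.6, -0.8, 0.0]
gripper_width: 54.2
```

View pics/i_wrist.png

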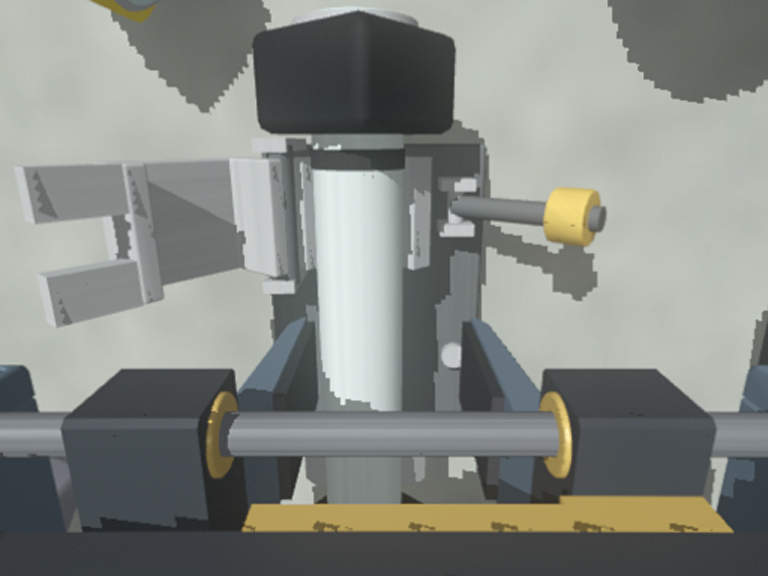

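```bash
python3 - <<'E'
from h import *
np.set_printoptions(precision=1,suppress=True)
f=vision.grab_frame("wrist")
for p,z in [((360,200),40),((360,350),40),((481,200),8),((478,350),8),((274,320),8),((405,145),54),((312,145),54),((455,133),40),((255,133),40),((574,216),39)]:
    print(p,z,atz(f,(p[0]/1.5,p[1]/1.5),z))
a=np.radians(-3.9)
def S(p,c=(603.1,202.9,40)): return np.array(c)+np.array([np.cos(a)*p[0]-np.sin(a)*p[1],np.sin(a)*p[0]+np.cos(a)*p[1],p[2]])
print(S((0,0,0)),S((60,0,0)),S((64,-42,-32)))
E
```

```text
(360, 200) 40 [651.7 204.9  40. ]
(360, 350) 40 [600.8 209.4  40. ]
(481, 200) 8 [644.7 161.4   8. ]
(478, 350) 8 [583.1 163.7   8. ]
(274, 320) 8 [602.2 246.1   8. ]
(405, 145) 54 [667.5 190.2  54. ]
(312, 145) 54 [669.3 215.8  54. ]
(455, 133) 40 [669.6 174.5  40. ]
(255, 133) 40 [673.9 234.7  40. ]
(574, 216) 39 [641.6 137.5  39. ]
[603.1 202.9  40. ] [663.  198.8  40. ] [664.1 156.6   8. ]
```

```bash
python3 - <<'E'
from h import *
np.set_printoptions(precision=1,suppress=True)
f=vision.grab_frame("wrist")
for p,z in [((287,210),40),((457,210),14),((279,145),40),((279,288),40),((458,185),14),((457,232),14)]:
    print(p,z,atz(f,(p[0]/1.5,p[1]/1.5),z))
save(f,"j.png",(150,80,360,260),3.6)
V=f["view"];print(-V[:3,:3].T@V[:3,3])
s=monitor.state();print(s["ee_pos"])
E
```

```text
(287, 210) 40 [650.4 228.4  40. ]
(457, 210) 14 [642.7 171.5  14. ]
(279, 145) 40 [670.2 228.2  40. ]
(279, 288) 40 [625.  234.4  40. ]
(458, 185) 14 [651.7 170.8  14. ]
(457, 232) 14 [634.5 171.7  14. ]
[670.  194.7 195.7]
[590.4 201.6  25.6]
```

View pics/j.png

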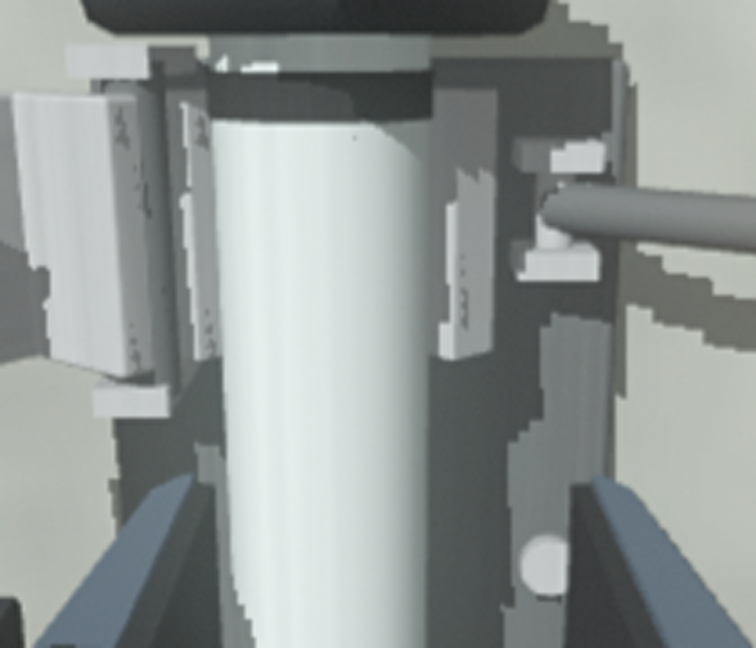

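The fit against the coupler's hinge lugs puts the tube on the seat axis, with clamp1's seat at about (603.5, 208). So tube A is home. I'll rise, close the fingers and go round to the outer side of the flap.

```bash
python3 -m creep '0 0 2 0 0 0 -0.2;0 0 3 0 0 0 -0.2;0 0 3 0 0 0 0.2;0 0 3 0 0 0 0.5;0 0 2 0 0 0 1;1 2 0 0 0 0 1;1.3 2.3 0 0 0 0 1;1.3 2.3 0 0 0 0 1;1.3 2.3 0 0 0 0 1;1 2 0 0 0 0 1;0 0 0 0 0 0 1;0 0 0 0 0 0 1' 20; python3 - <<'E'
from h import *
f=vision.grab_frame("wrist");save(f,"k.png",None,1.5)
E
```

```text
time_s: 12.87
ee_pos: [649.2, 312.7, 162.6]
ee_rot: [-179.8, -0.0, -94.2]
force: [0.3, -0.7, 0.1]
gripper_width: 0.7
```

View pics/k.png

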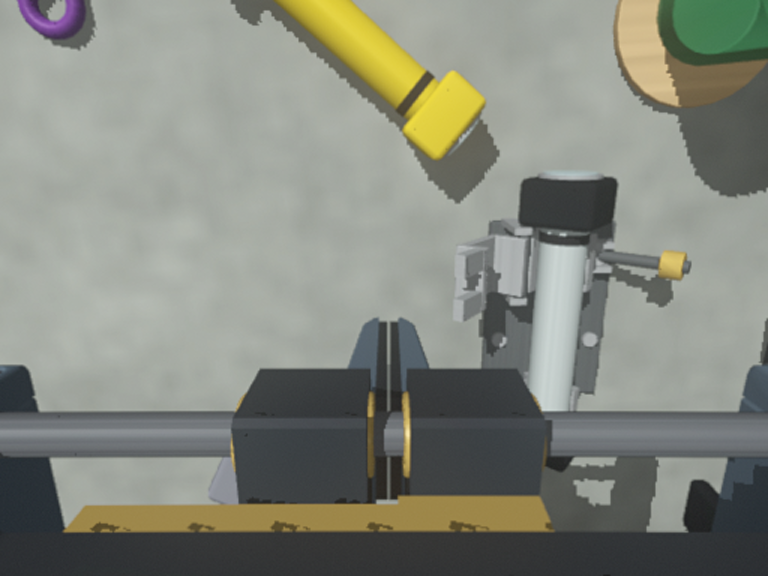

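```bash
python3 -m creep '0 0 -2.5 0 0 0 1;0 0 -2.5 0 0 0 1;0 0 -2 0 0 0 1;0 0 0 0 0 0 1;0 0 0 0 0 0 1'
```

```text
time_s: 13.33
ee_pos: [647.8, 308.5, 92.8]
ee_rot: [-179.7, -0.0, -94.4]
force: [0.4, -0.2, 0.9]
gripper_width: 0.6
```

```bash
python3 -m creep '0.3 -0.5 -1.3 0 0 0 1;0 -1 0 0 0 0 1;0 -1 0 0 0 0 1;0 -1 0 0 0 0 1;0 -1 0 0 0 0 1;0 0 0 0 0 0 1'; python3 -m creep '0 -1 0 0 0 0 1;0 -1 0 0 0 0 1;0 -1 0 0 0 0 1;0 -1 0 0 0 0 1;0 0 0 0 0 0 1'; python3 - <<'E'
from h import *
f=vision.grab_frame("wrist");save(f,"l.png",None,1.5)
E
```

```text
time_s: 13.83
ee_pos: [652.4, 274.1, 94.7]
ee_rot: [-179.2, 2.0, -94.7]
force: [-0.4, -0.9, -0.3]
gripper_width: 1.0
time_s: 14.25
ee_pos: [654.4, 235.0, 105.5]
ee_rot: [-178.6, 2.9, -94.8]
force: [0.0, -0.7, -0.6]
gripper_width: 0.4
```

View pics/l.png

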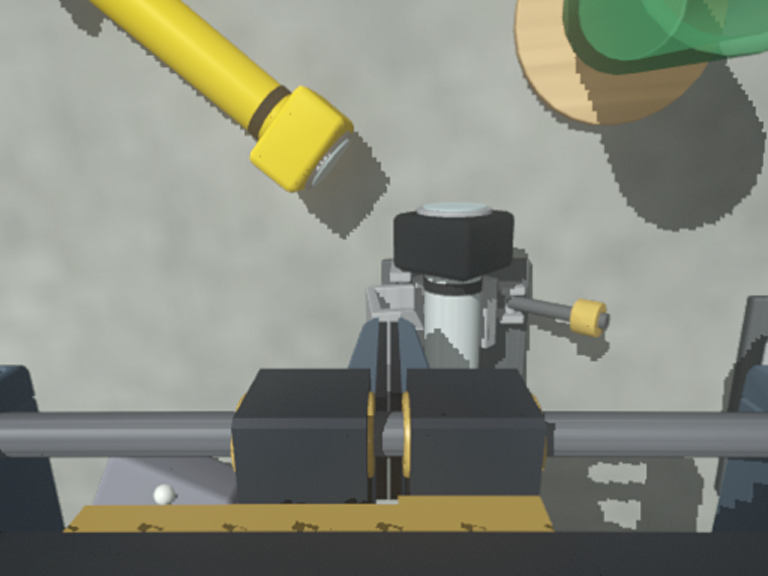

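```bash
python3 - <<'E'
from h import *
f=vision.grab_frame("wrist");save(f,"m.png",(220,160,420,260),3.8)
f=vision.grab_frame("side");save(f,"m2.png",(150,150,310,270),4.5)
E
```

```text
(no output)
```

View pics/m.png

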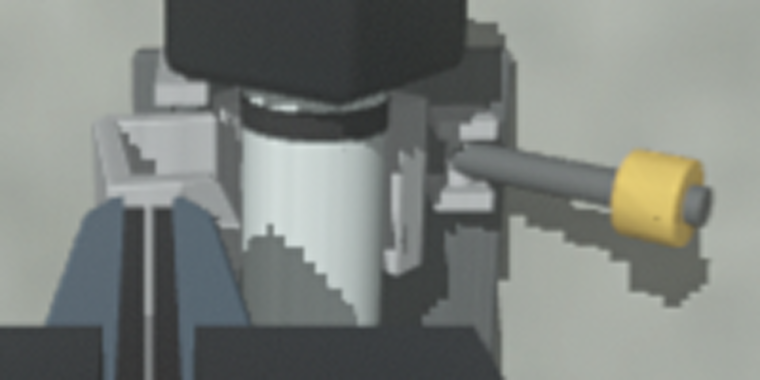

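View pics/m2.png

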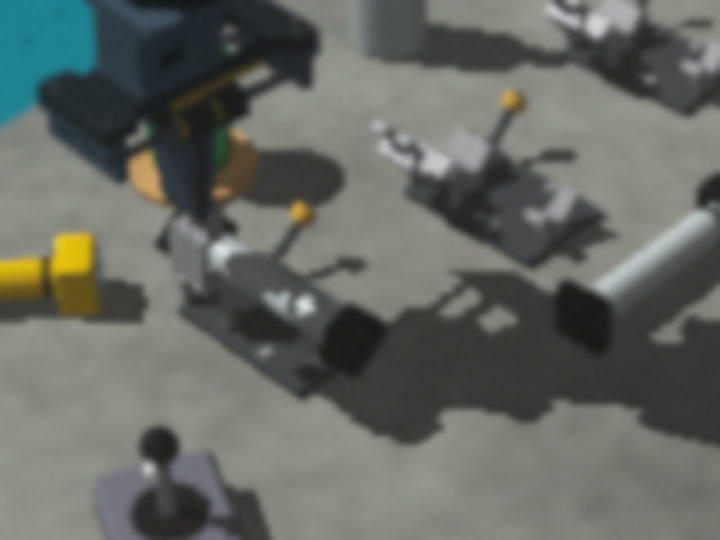

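```bash
python3 -m creep '0 0 1 0 0 0 1;0 1.5 0 -0.05 0.024 0 1;0 1.5 0 0 0 0.015 1;0 1.5 0 0 0 0 1;0 0.5 -1.5 0 0 0 1;0 0 -1.5 0 0 0 1;0 0 -1 0 0 0 1;0 0 0 0 0 0 1'
```

```text
time_s: 15.07
ee_pos: [654.4, 294.0, 74.1]
ee_rot: [-179.7, 0.0, -93.6]
force: [0.0, -0.5, 0.5]
gripper_width: 0.4
```

```bash
python3 -m creep '0 -1 0 0 0 0 1;0 -1 -0.2 0 0 0 1;0 -1 -0.3 0 0 0 1;0 -1 -0.3 0 0 0 1;0 0 0 0 0 0 1'; python3 -m creep '0 -1 -0.3 0 0 0 1;0 -1 -0.3 0 0 0 1;0 0 0 0 0 0 1'
```

```text
time_s: 15.48
ee_pos: [655.1, 251.7, 67.7]
ee_rot: [-179.5, 0.2, -93.6]
force: [-0.1, 0.4, -0.0]
gripper_width: 0.3
time_s: 15.73
ee_pos: [656.9, 233.4, 68.1]
ee_rot: [-179.2, 0.9, -93.8]
force: [0.0, 0.2, -0.2]
gripper_width: -0.1
```

```bash
python3 -m creep '0 -1 0 0 0 0 1;0 -0.8 0 0 0 0 1;0 0 0 0 0 0 1'; python3 - <<'E'
from h import *
f=vision.grab_frame("wrist");save(f,"n.png",(220,160,420,260),3.8)
f=vision.grab_frame("side");save(f,"n2.png",(150,150,310,270),4.5)
E
```

```text
time_s: 15.98
ee_pos: [657.6, 212.5, 69.4]
ee_rot: [-179.0, 0.9, -93.9]
force: [-0.4, 0.1, -0.3]
gripper_width: 0.3
```

View pics/n.png

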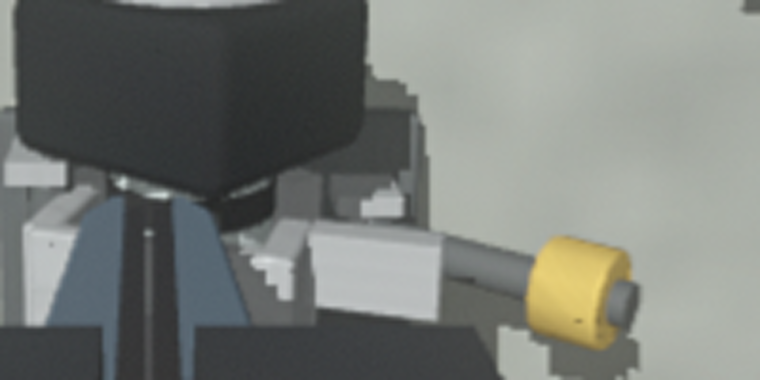

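View pics/n2.png

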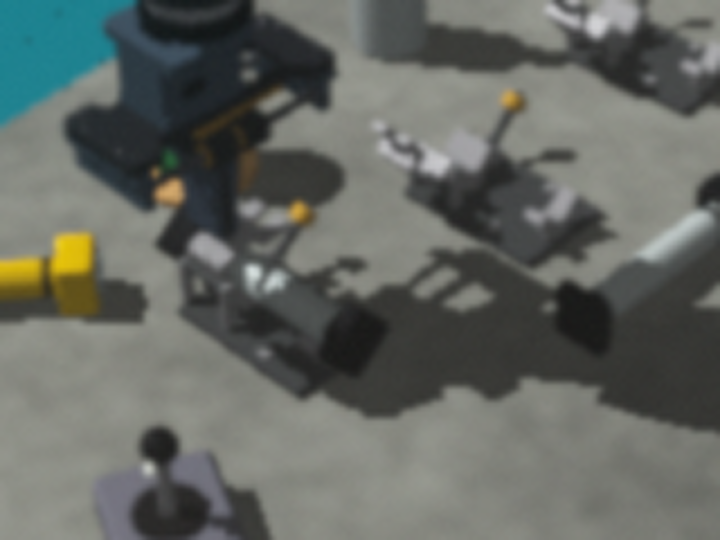

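The flap is over (lug now on the bolt side) and falling. I'll rise and go to the bolt side.

```bash
python3 -m creep '0 0 2 0 0 0 1;0 0 3 -0.016 0.018 0 1;0 0 3 0 0 0 1;-0.3 -2 0 0 0 0 1;-0.4 -2.5 0 0 0 0 1;-0.4 -2.5 0 0 0 0 1;-0.4 -2.5 0 0 0 0 1;-0.3 -1.5 0 0 0 0 1;0 0 0 0 0 0 1;0 0 0 0 0 0 1'; python3 - <<'E'
from h import *
f=vision.grab_frame("wrist");save(f,"o.png",None,1.5)
E
```

```text
time_s: 16.92
ee_pos: [637.1, 101.5, 147.8]
ee_rot: [179.6, -0.3, -93.6]
force: [-0.3, 0.3, 0.6]
gripper_width: 0.7
```

View pics/o.png

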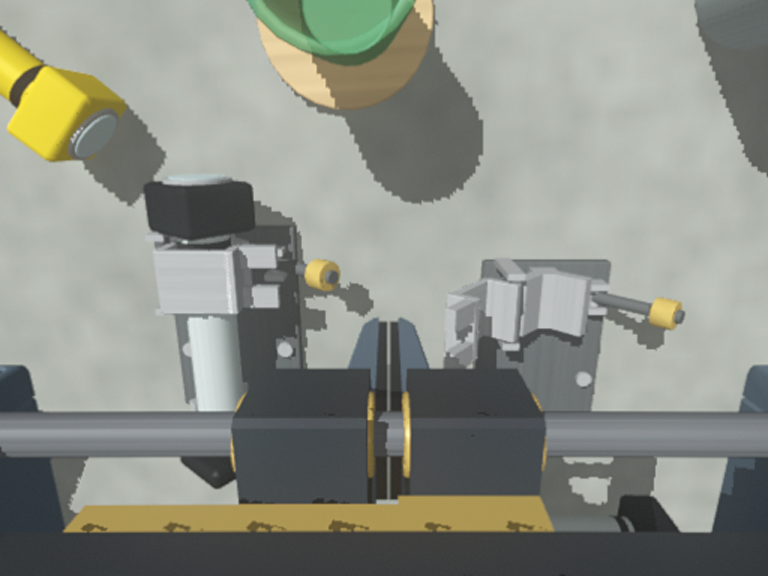

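```bash
python3 - <<'E'
from h import *
np.set_printoptions(precision=1,suppress=True)
f=vision.grab_frame("wrist")
print("nut",atz(f,(322/1.5,275/1.5),39),"nut right",atz(f,(341/1.5,276/1.5),42),"flap2 left",atz(f,(446/1.5,320/1.5),85),"lugs",atz(f,(279/1.5,256/1.5),48),atz(f,(279/1.5,296/1.5),48))
E
python3 -m creep '0 0.5 -2 0 0 0 1;0 0 -2.5 0 0 0 1;0 0 -2 0 0 0 1;0 0 0 0 0 0 1'
```

```text
nut [641.  139.2  39. ] nut right [640.5 127.8  42. ] flap2 left [626.3  72.1  85. ] lugs [656.1 160.7  48. ] [632.6 163.8  48. ]
time_s: 17.35
ee_pos: [639.6, 113.3, 82.1]
ee_rot: [179.9, -0.1, -93.3]
force: [-0.3, 0.4, -0.8]
gripper_width: 0.4
```

```bash
python3 -m creep '0 -0.8 -0.5 0 0 0 1;0 0 -1.5 0 0 0 1;0 0 -1.5 0 0 0 1;0 0 0 0 0 0 1'
```

```text
time_s: 17.68
ee_pos: [642.0, 107.7, 47.9]
ee_rot: [-179.8, -0.0, -93.0]
force: [-0.0, -0.8, -0.1]
gripper_width: 0.4
```

```bash
python3 -m creep '0 0 -0.9 0 0 0 1;0 0.6 0 0 0 0 1;0 0.8 0.2 0 0 0 1;0 0.8 0.3 0 0 0 1;0 0.8 0.3 0 0 0 1;0 0 0 0 0 0 1'
```

```text
time_s: 18.18
ee_pos: [645.6, 134.3, 55.1]
ee_rot: [-179.3, -0.7, -92.7]
force: [0.3, 0.4, 0.1]
gripper_width: 0.3
```

```bash
python3 -m creep '-0.3 0.6 -0.3 0 0 0 1;0 0.6 -0.2 0 0 0 1;0 0 0 0 0 0 1'; python3 -m creep '0 0.3 -0.1 0 0 0 1;0 0 0 0 0 0 1'; python3 - <<'E'
from h import *
f=vision.grab_frame("wrist");save(f,"p.png",(160,80,360,260),3.8)
f=vision.grab_frame("side");save(f,"p2.png",(150,150,310,270),4.5)
E
```

```text
time_s: 18.43
ee_pos: [648.0, 143.3, 60.2]
ee_rot: [-178.4, -1.1, -92.5]
force: [0.1, -0.2, -0.9]
gripper_width: 0.4
time_s: 18.6
ee_pos: [648.9, 147.6, 61.9]
ee_rot: [-178.2, -1.1, -92.5]
force: [-0.7, -1.0, 0.8]
gripper_width: 0.3
```

View pics/p.png

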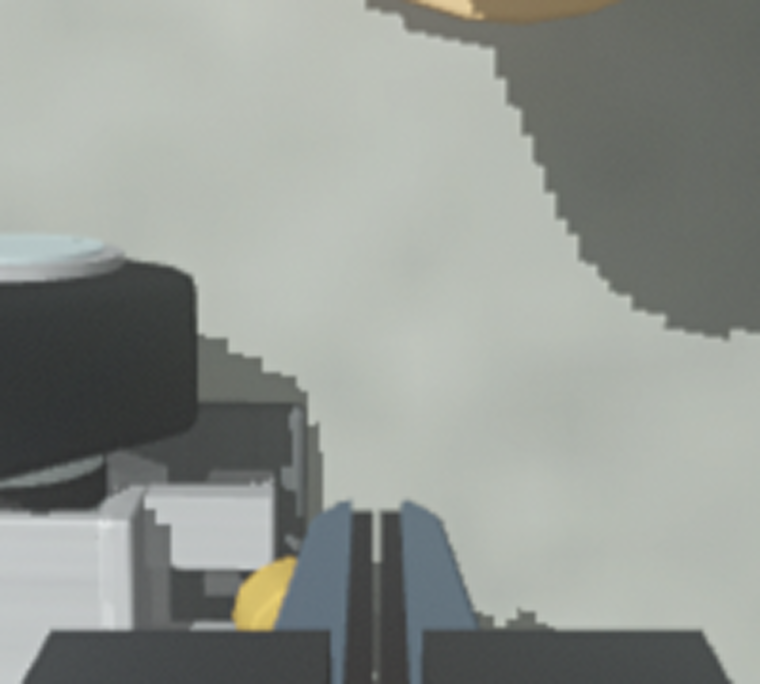

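View pics/p2.png

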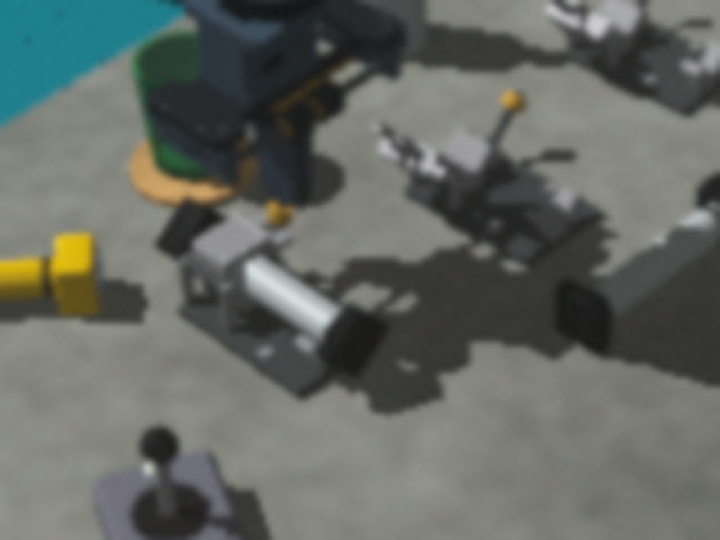

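```bash
python3 -m creep '-0.3 -0.3 -0.7 0.02 0.03 0 1;0 0 -0.5 0 0 0 1;0 0 0 0 0 0 1'
```

```text
time_s: 18.95
ee_pos: [648.1, 140.0, 57.0]
ee_rot: [-179.6, -0.5, -92.2]
force: [0.2, -0.2, -0.1]
gripper_width: 0.9
```

```bash
python3 -m creep '-0.3 0 -0.6 0 0 0 1;-0.2 0.4 -0.2 0 0 0 1;0 0.5 -0.2 0 0 0 1;0 0.5 -0.2 0 0 0 1;0 0 0 0 0 0 1'
```

```text
time_s: 19.37
ee_pos: [649.0, 141.1, 57.9]
ee_rot: [-178.7, -1.6, -91.9]
force: [0.5, 0.5, -0.9]
gripper_width: 0.3
```

```bash
python3 -m creep '0 -1.5 0 0 0 0 1;0 -1 1.5 0.02 0.02 -0.02 1;0 -1 3 0 0 0 1;-1 0 3 0 0 0 1;-2 0 0 0 0 0 1;-2 0 0 0 0 0 1;0 0 0 0 0 0 1;0 0 0 0 0 0 1'; python3 - <<'E'
from h import *
f=vision.grab_frame("wrist");save(f,"q.png",(60,70,280,250),3.6)
print(monitor.state()["ee_pos"])
f=vision.grab_frame("side");save(f,"q2.png",(150,150,310,270),4.5)
E
```

```text
time_s: 20.03
ee_pos: [596.1, 101.5, 128.8]
ee_rot: [179.7, -0.3, -93.2]
force: [0.1, 0.1, -0.1]
gripper_width: 0.7
[595.91406105 101.45064751 128.58127159]
```

View pics/q.png

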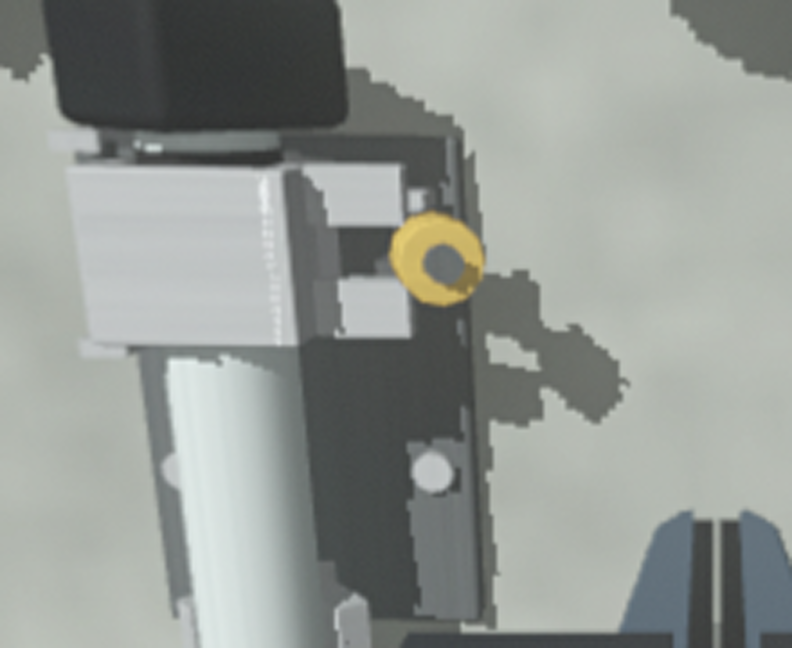

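View pics/q2.png

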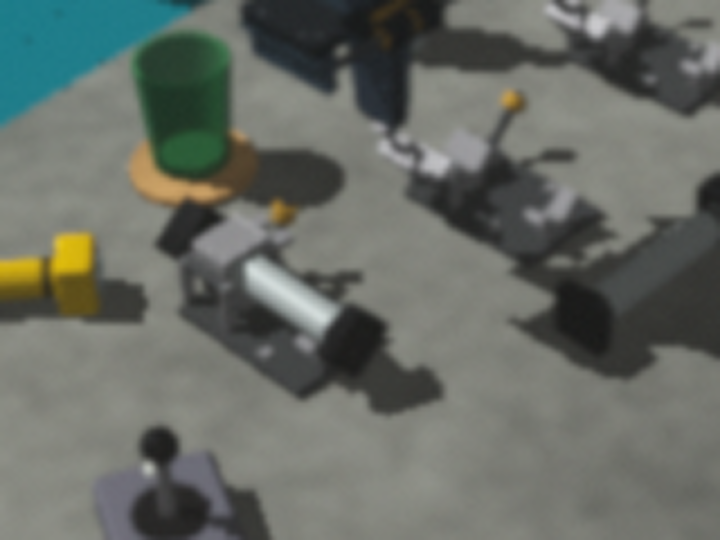

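```bash
python3 - <<'E'
from h import *
np.set_printoptions(precision=1,suppress=True)
f=vision.grab_frame("wrist")
g=lambda p,z: atz(f,(60+p[0]/3.6,70+p[1]/3.6),z)
print("dot",g((443,264),65),"nutc",g((437,258),56))
for n,p in dict(lugUR=(402,165),lugLR=(411,337),slotU=(402,225),slotL=(408,282)).items(): print(n,g(p,48),g(p,51))
print("flapTL",g((68,168),60),"BL",g((90,346),60),"TR",g((285,165),60),"BR",g((298,346),60))
print("plate TR",g((460,138),8),"BR",g((480,620),8),"BL",g((178,615),8))
V=f["view"];print(-V[:3,:3].T@V[:3,3])
E
```

```text
dot [643.7 151.8  65. ] nutc [643.6 155.   56. ]
lugUR [662.  161.6  48. ] [662.2 160.9  51. ]
lugLR [625.8 164.6  48. ] [626.5 163.8  51. ]
slotU [649.8 163.3  48. ] [650.1 162.5  51. ]
slotL [637.8 163.7  48. ] [638.2 162.9  51. ]
flapTL [665.9 223.8  60. ] BL [630.3 227.2  60. ] TR [664.1 181.4  60. ] BR [627.8 184.8  60. ]
plate TR [665.  157.3   8. ] BR [538.9 167.3   8. ] BL [545.3 247.8   8. ]
[678.   97.1 297.9]
```

```bash
python3 -m creep '1 2 0 0 0 0 1;1 2 0 0 0 0 1;1 2 0 0 0 0 1;1 2 0 0 0 0 1;1 1.5 0 0 0 0 1;0 0 -1.5 0 0 0 1;0 0 -1.5 0 0 0 1;0 0 0 0 0 0 1'
```

```text
time_s: 20.85
ee_pos: [655.3, 202.6, 91.6]
ee_rot: [179.7, -0.3, -93.3]
force: [-0.1, -0.6, -1.3]
gripper_width: 0.4
```

```bash
python3 -m creep '-1 -0.3 -0.8 0 0 0 1;0 0 -0.8 0 0 0 1;0 0 -0.5 0 0 0 1;0 0 0 0 0 0 1'; python3 -m creep '0 0 -0.4 0 0 0 1;0 0 0 0 0 0 1';python3 -m creep '0 0 -0.4 0 0 0 1;0 0 0 0 0 0 1'
```

```text
time_s: 21.18
ee_pos: [647.4, 200.0, 67.8]
ee_rot: [179.6, -0.3, -93.3]
force: [-0.8, 0.1, -0.1]
gripper_width: 0.4
time_s: 21.35
ee_pos: [648.6, 199.9, 63.9]
ee_rot: [179.7, -0.2, -93.3]
force: [-0.1, -0.1, 0.5]
gripper_width: 0.7
time_s: 21.52
ee_pos: [650.2, 200.1, 61.0]
ee_rot: [179.9, -0.2, -93.3]
force: [0.4, -0.6, -0.5]
gripper_width: 0.5
```

```bash
python3 -m creep '-0.2 0 -0.5 0 0 0 1;0 0 -0.5 0 0 0 1';python3 -m creep '0 0 -0.6 0 0 0 1;0 0 -0.6 0 0 0 1'
```

```text
time_s: 21.68
ee_pos: [650.8, 200.2, 59.9]
ee_rot: [-179.7, -0.1, -93.3]
force: [-11.9, -2.5, 32.7]
gripper_width: 0.2
time_s: 21.85
ee_pos: [650.8, 200.3, 60.0]
ee_rot: [-179.4, 0.0, -93.3]
force: [-8.0, -2.3, 25.5]
gripper_width: 0.4
```

The flap contacts at z=60, exactly its shut height, so the flap is shut and the tube is home. Back to finish the bolt.

```bash
python3 -m creep '0 0 2 0 0 0 1;0 0 2.5 0 0 0 1;-0.3 -2.5 0 0 0 0 1;-0.3 -2.5 0 0 0 0 1;-0.3 -2.5 0 0 0 0 1;0 0 -1 0 0 0 1;0 0 -2 0 0 0 1;0 0 0 0 0 0 1'
```

```text
time_s: 22.52
ee_pos: [642.6, 123.9, 83.5]
ee_rot: [-178.7, 0.3, -93.2]
force: [-1.2, -0.5, -1.2]
gripper_width: 0.3
```

```bash
python3 -m creep '0 -0.4 -1.5 0 0.02 0 1;0 0 -1.5 0 0 0 1;0 0 -0.5 0 0 0 1;0 0 0 0 0 0 1'; python3 -m creep '0 1 0 0 0 0 1;0 1 -0.2 0 0 0 1;0 1 -0.3 0 0 0 1'
```

```text
time_s: 22.85
ee_pos: [643.2, 121.8, 48.5]
ee_rot: [-179.8, 0.3, -93.2]
force: [0.9, -0.5, 0.3]
gripper_width: 0.3
time_s: 23.1
ee_pos: [644.6, 152.8, 45.8]
ee_rot: [-179.6, 0.2, -93.3]
force: [-0.6, -1.9, 1.0]
gripper_width: 0.5
```

```bash
python3 -m creep '0 0.3 0.7 0 0 0 1;0 0.6 0 0 0 0 1'; python3 -m creep '0 0.7 -0.2 0 0 0 1;0 0.8 -0.2 0 0 0 1'
```

```text
time_s: 23.27
ee_pos: [643.3, 158.1, 52.8]
ee_rot: [-179.7, -0.6, -92.8]
force: [0.4, -30.5, 12.4]
gripper_width: 0.5
time_s: 23.43
ee_pos: [643.6, 157.6, 53.1]
ee_rot: [-179.7, -2.4, -92.2]
force: [-2.1, -26.9, 8.5]
gripper_width: 0.5
```

Firm stop at about 30 N, which suggests the bolt is upright. Backing off to look.

```bash
python3 -m creep '0 -1.5 0 0.04 0 -0.015 1;0 -1.5 0 0 0 0 1;0 -1 3 0 0 0 1;0 0 3 0 0 0 1;-2 0 2 0 0 0 1;-2 0 0 0 0 0 1;0 0 0 0 0 0 1;0 0 0 0 0 0 1'; python3 - <<'E'
from h import *
f=vision.grab_frame("wrist");save(f,"r.png",(60,70,280,250),3.6)
print(monitor.state()["ee_pos"])
f=vision.grab_frame("side");save(f,"r2.png",(150,150,350,270),4)
E
```

```text
time_s: 24.1
ee_pos: [604.6, 118.4, 143.0]
ee_rot: [-179.3, 0.0, -93.0]
force: [0.1, 0.6, 0.4]
gripper_width: 0.6
[604.36698008 118.37252787 142.62415956]
```

View pics/r.png

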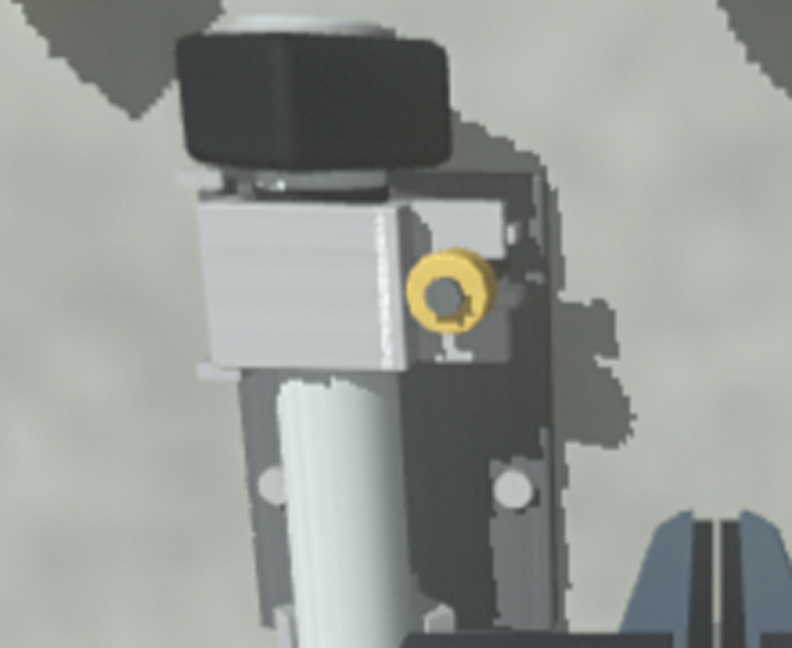

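View pics/r2.png

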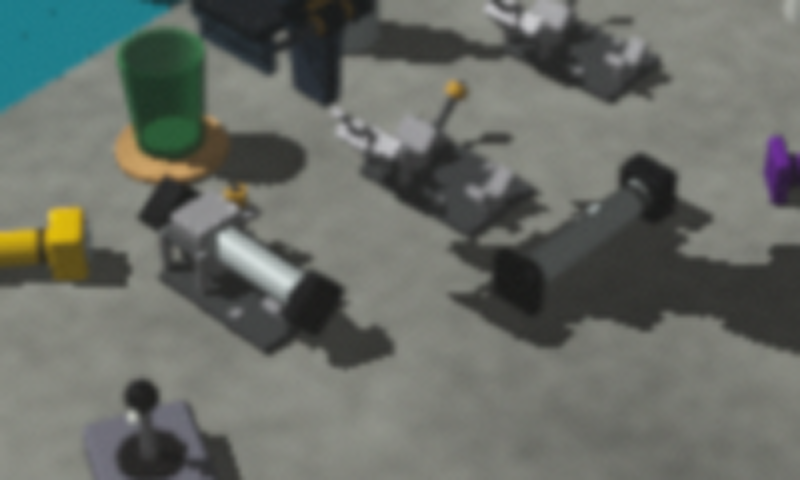

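Bolt 1 is upright in the slot: the nut sits over the lug at (450,290) in the crop. Clamp 1 is done. On to tube B.

```bash
python3 -m creep '-1.4 -0.8 1 0 0 0.12 -0.6;-1.5 -0.9 0 0 0 0.12 -0.6;-1.5 -0.9 0 0 0 0.12 -0.6;-1.5 -0.9 0 0 0 0.12 -0.6;-1.5 -0.9 0 0 0 0.12 -0.6;-1.5 -0.9 0 0 0 0.12 -0.6;-1.5 -0.9 0 0 0 0.12 -0.6;-1.5 -0.9 0 0 0 0.12 -0.6;-1.5 -0.9 0 0 0 0.12 -0.6;-1.5 -0.9 0 0 0 0.12 -0.6;-1.5 -0.9 0 0 0 0.12 -0.6;-1.5 -0.4 0 0 0 0.12 -0.6' 25; python3 -m creep '0 -1 0 0 0 0.12 -0.6;0 0 0 0 0 0 -0.6;0 0 0 0 0 0 -0.6';python3 - <<'E'
from h import *
np.set_printoptions(precision=1,suppress=True)
f=vision.grab_frame("wrist");save(f,"s.png",None,1.5)
s=monitor.state();print(s["ee_pos"],s["ee_rot"],s["qpos"])
for q,z in dict(tube1_mid=22,tube1_lens=22).items():
    for d in models.mark_of("wrist",q): print(q,round(d["confidence"],2),np.array(d["at"]),atz(f,d["at"],z)[:2])
E
```

```text
time_s: 25.2
ee_pos: [428.5, 16.2, 143.1]
ee_rot: [-179.6, 0.4, -7.2]
force: [-0.3, -0.0, 0.9]
gripper_width: 72.6
time_s: 25.45
ee_pos: [426.5, 5.6, 141.6]
ee_rot: [-179.5, 0.7, -0.1]
force: [0.9, 0.9, 1.3]
gripper_width: 73.0
[426.9   5.7 141.6] [-179.6    0.6   -0.1] [ -1.1   9.1 113.7   0.5  57.8  -1.3]
```

View pics/s.png

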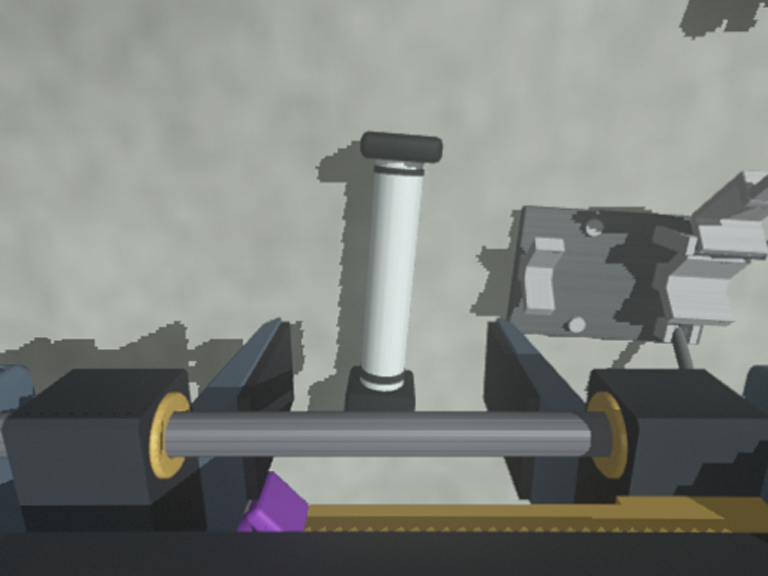

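```bash
python3 - <<'E'
from h import *
np.set_printoptions(precision=1,suppress=True)
f=vision.grab_frame("wrist")
g=lambda p,z: atz(f,(p[0]/1.5,p[1]/1.5),z)
a=g((397,190),22);b=g((384,355),22);print(a,b,np.degrees(np.arctan2(*(a-b)[[1,0]])))
print("tail top outer",g((403,133),44),"tail in",g((401,160),44), "lens cap in top",g((380,385),44),g((383,378),22))
E
```

```text
[429.5  57.9  22. ] [421.7 -46.5  22. ] 85.68346542294545
tail top outer [432.4  89.2  44. ] tail in [431.5  75.6  44. ] lens cap in top [419.6 -56.2  44. ] [421.  -62.8  22. ]
```

```bash
python3 -m creep '0 1.1 -2 0 0 -0.073 -0.6;-0.1 0 -3 0 0 0 -0.6;-0.1 0 -3 0 0 0 -0.6;-0.1 0 -2 0 0 0 -0.6;0 0 0 0 0 0 -0.6;0 0 0 0 0 0 -0.6'
```

```text
time_s: 26.15
ee_pos: [428.7, 19.6, 40.3]
ee_rot: [-179.5, 0.1, -4.6]
force: [1.0, 0.2, -0.0]
gripper_width: 72.8
```

```bash
python3 -m creep '-0.2 -0.3 -1.5 0 0 0 -0.6;0 0 -1.2 0 0 0 -0.6;0 0 -0.5 0 0 0 -0.6;0 0 0 0 0 0 -0.6'
```

```text
time_s: 26.48
ee_pos: [431.8, 17.3, 11.5]
ee_rot: [-179.4, -0.4, -4.7]
force: [-0.9, -0.5, -0.5]
gripper_width: 73.4
```

```bash
python3 -m creep '-0.5 0 -0.4 0 0.008 0 -0.6;0 0 0 0 0 0 1;0 0 0 0 0 0 1;0 0 0 0 0 0 1;0 0 0 0 0 0 1;0 0 0 0 0 0 1;0 0 0 0 0 0 1;0 0 0 0 0 0 1;0 0 0 0 0 0 1;0 0 0 0 0 0 1;0 0 0 0 0 0 1' 25;  python3 -m creep '0 0 0.5 0 0 0 1;0 0 1 0 0 0 1;0 0 2 0 0 0 1;0 0 2 0 0 0 1;0 0 2 0 0 0 1;0 0 2 0 0 0 1;0 0 0 0 0 0 1' 25
```

```text
time_s: 27.4
ee_pos: [429.8, 17.6, 11.4]
ee_rot: [-179.4, -0.4, -4.7]
force: [-0.1, -0.1, 1.0]
gripper_width: 27.3
time_s: 27.98
ee_pos: [426.5, 17.6, 109.6]
ee_rot: [-179.4, 0.1, -4.7]
force: [1.2, -0.2, -1.7]
gripper_width: 27.4
```

```bash
python3 -m creep '0 0 2 0 0 0.122 1;0.3 0 2 0 0 0.122 1;1 0 1 0 0 0.122 1;1.1 -0.2 0 0 0 0.122 1;1.1 -0.2 0 0 0 0.122 1;1.1 -0.2 0 0 0 0.122 1;1.1 -0.2 0 0 0 0.122 1;1.1 -0.2 0 0 0 0.122 1;1.1 -0.2 0 0 0 0.122 1;1.1 -0.2 0 0 0 0.122 1;1.1 -0.2 0 0 0 0.122 1;1.1 -0.2 0 0 0 0.122 1';  python3 -m creep '1.1 0 0 0 0 0.122 1;0 0 0 0 0 0 1;0 0 0 0 0 0 1'
```

```text
time_s: 28.98
ee_pos: [533.6, -0.9, 151.9]
ee_rot: [-178.8, 0.7, 81.3]
force: [0.5, -1.5, -1.6]
gripper_width: 27.3
time_s: 29.23
ee_pos: [544.9, -1.3, 147.7]
ee_rot: [-178.5, 0.7, 88.4]
force: [-0.5, -0.8, -2.5]
gripper_width: 27.6
```

```bash
python3 -m creep '1.1 0.2 -2 0.012 -0.026 -0.035 1;0 0 -2.5 0 0 0 1;0 0 -2 0 0 0 1;0 0 -1 0 0 0 1;0 0 0 0 0 0 1;0 0 0 0 0 0 1'; python3 - <<'E'
from h import *
f=vision.grab_frame("wrist");save(f,"t.png",None,1.5)
f=vision.grab_frame("side");save(f,"t2.png",(190,130,350,250),4.5)
E
```

```text
time_s: 29.73
ee_pos: [550.4, 1.1, 67.8]
ee_rot: [-179.6, -0.1, 85.4]
force: [-0.5, -0.5, -1.6]
gripper_width: 27.6
```

View pics/t.png

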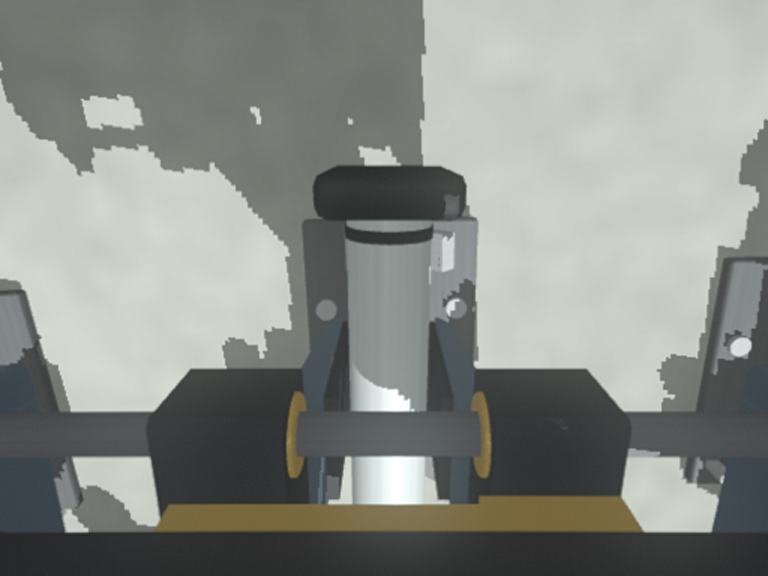

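View pics/t2.png

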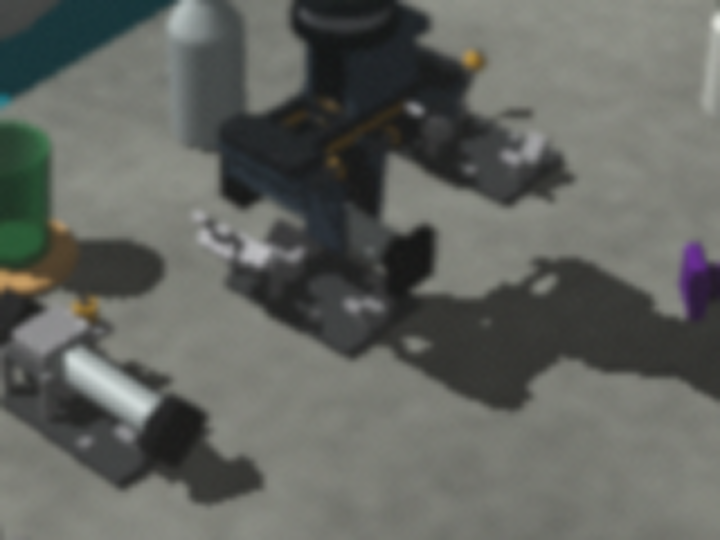

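```bash
python3 - <<'E'
from h import *
np.set_printoptions(precision=1,suppress=True)
f=vision.grab_frame("wrist")
g=lambda p,z: atz(f,(p[0]/1.5,p[1]/1.5),z)
L=g((304,220),8);Rr=g((477,220),8);print(L,Rr,(L+Rr)/2, np.degrees(np.arctan2(-(Rr-L)[0],(Rr-L)[1])))
print("tube tail inner top",g((390,219),67.8+11+22), "axis",g((389,250),79),g((389,330),79))
E
```

```text
[502.8 -35.4   8. ] [509.4  45.9   8. ] [506.1   5.3   8. ] -4.669429364184296
tube tail inner top [491.2   5.7 100.8] axis [504.8   4.4  79. ] [533.2   2.1  79. ]
```

```bash
python3 -m creep '0.5 0 -1.2 0 0 0 1;0 0 -1 0 0 0 1;0 0 -0.8 0 0 0 1;0 0 0 0 0 0 1'
```

```text
time_s: 30.22
ee_pos: [559.5, 1.1, 39.3]
ee_rot: [179.8, -0.1, 85.3]
force: [0.5, -0.2, -1.3]
gripper_width: 27.4
```

```bash
python3 -m creep '-0.2 0 -0.6 0 0 0.005 1;0 0 0 0 0 0 1'; python3 -m creep '-0.2 0 -0.5 0 0 0 1;0 0 0 0 0 0 1';python3 - <<'E'
from h import *
f=vision.grab_frame("wrist");save(f,"u.png",(150,80,360,260),3.6)
E
```

```text
time_s: 30.38
ee_pos: [558.8, 1.8, 33.0]
ee_rot: [179.6, -0.2, 85.6]
force: [-0.6, -0.3, -1.8]
gripper_width: 27.5
time_s: 30.55
ee_pos: [559.6, 3.5, 30.7]
ee_rot: [179.2, -0.4, 85.5]
force: [-0.3, -0.0, -1.8]
gripper_width: 27.4
```

View pics/u.png

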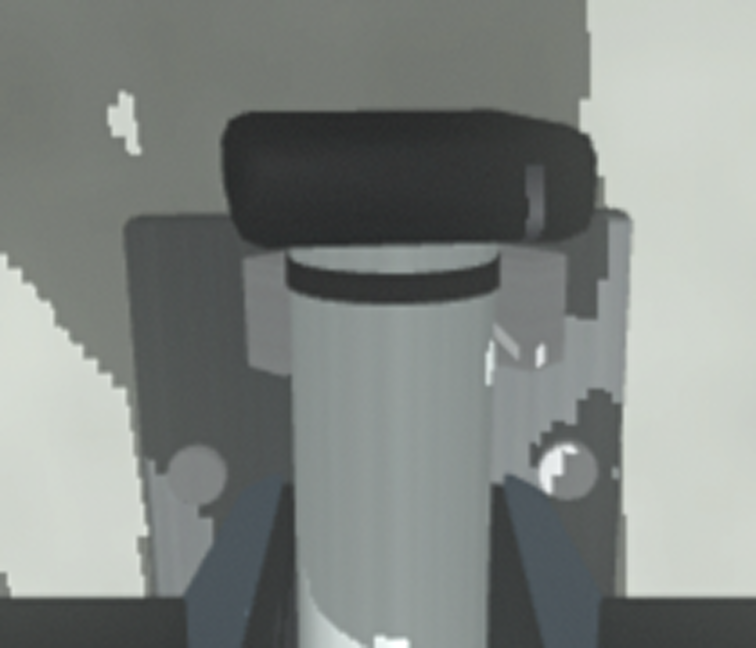

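```bash
python3 -m creep '-0.1 0 -0.3 0 0 0 1;0 0 0 0 0 0 -0.2;0 0 0 0 0 0 -0.2;0 0 0 0 0 0 -0.2;0 0 0 0 0 0 -0.2;0 0 0 0 0 0 -0.2' 10; python3 - <<'E'
from h import *
f=vision.grab_frame("wrist");save(f,"v.png",(150,80,360,260),3.6)
np.set_printoptions(precision=1,suppress=True)
g=lambda p,z: atz(f,(150+p[0]/3.6,80+p[1]/3.6),z)
E
```

```text
time_s: 31.1
ee_pos: [558.5, 2.6, 27.6]
ee_rot: [179.2, -0.3, 85.6]
force: [-0.1, 0.1, 0.4]
gripper_width: 54.5
```

View pics/v.png

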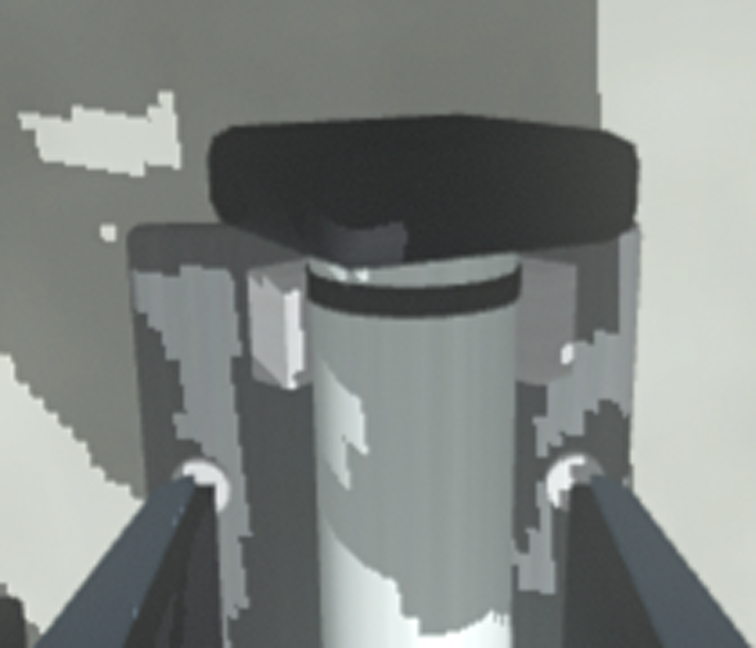

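Tube B sits centred in the V (the V block shows equally on both sides), with its tail towards the robot and so its lens towards the lagoon. Now rise, turn the wrist back so the camera sees the flap, and go to the flap's outer side.

```bash
python3 -m creep '0 0 2 0 0 0 -0.2;0 0 3 0 0 0 -0.2;0 0 3 0 0 0 0;0 0 3 0 0 0 0.5;0 0.5 2 0 0 -0.122 1;0.5 0.8 0 0 0 -0.122 1;0.5 0.8 0 0 0 -0.122 1;0.5 0.8 0 0 0 -0.122 1;0.5 0.8 0 0 0 -0.122 1;0.5 0.8 0 0 0 -0.122 1;0.5 0.8 0 0 0 -0.122 1;0.5 0.8 0 0 0 -0.122 1' 20; python3 -m creep '0.5 0.8 0 0 0 -0.122 1;0.5 0.8 0 0 0 -0.122 1;0.5 0.6 0 0 0 -0.122 1;0.5 0.6 0 0 0 -0.122 1;0.5 0.4 0 0 0 -0.122 1;0.5 0.4 0 0 0 -0.122 1;0 0 0 0 0 -0.122 1;0 0 0 0 0 -0.122 1;0 0 0 0 0 -0.122 1;0 0 0 0 0 -0.122 1;0 0 0 0 0 -0.122 1;0 0 0 0 0 -0.122 1'
```

```text
time_s: 32.15
ee_pos: [590.8, 62.8, 163.6]
ee_rot: [179.5, -0.4, 28.1]
force: [-0.6, 0.6, 1.1]
gripper_width: 0.5
time_s: 33.15
ee_pos: [621.4, 101.5, 160.1]
ee_rot: [179.3, -0.2, -57.8]
force: [0.7, 0.1, -0.7]
gripper_width: 0.3
```

```bash
python3 -m creep '0 0 0 0 0 -0.122 1;0 0 0 0 0 -0.122 1;0 0 0 0 0 -0.122 1;0 0 0 0 0 -0.122 1;0 0 0 0 0 -0.122 1;0 0 0 0 0 0 1;0 0 0 0 0 0 1'; python3 - <<'E'
from h import *
np.set_printoptions(precision=1,suppress=True)
f=vision.grab_frame("wrist");save(f,"w.png",None,1.5)
f=vision.grab_frame("side");save(f,"w2.png",(170,130,350,250),4.2)
E
```

```text
time_s: 33.73
ee_pos: [620.2, 100.3, 158.1]
ee_rot: [179.0, -0.3, -93.6]
force: [-0.4, -0.1, 0.2]
gripper_width: 0.4
```

View pics/w.png

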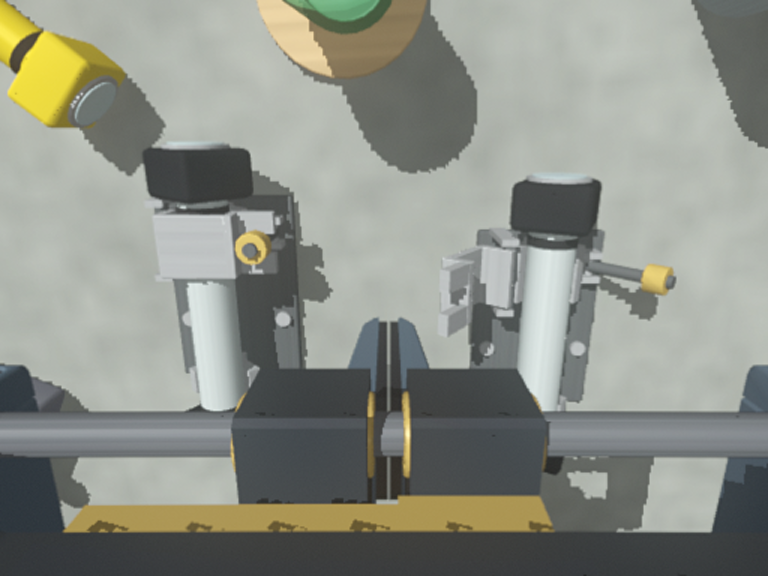

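View pics/w2.png

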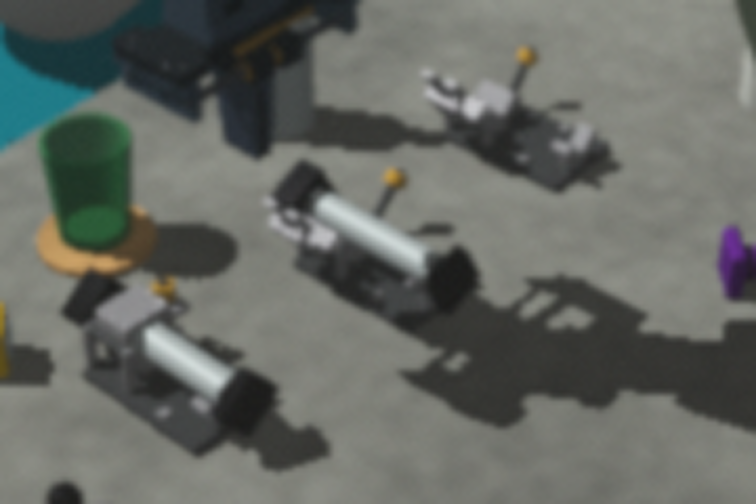

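```bash
python3 - <<'E'
from h import *
np.set_printoptions(precision=1,suppress=True)
f=vision.grab_frame("wrist");g=lambda p,z: atz(f,(p[0]/1.5,p[1]/1.5),z)
print("lug",g((440,262),86),g((441,333),86),"hingelugs",g((502,238),40),g((480,320),40),"nut",g((657,279),39),g((676,281),42))
E
python3 -m creep '0 0 -2.5 0 0.015 0 1;0 0 -2.5 0 0 0 1;0 0 -2 0 0 0 1;0 0 0 0 0 0 1'
```

```text
lug [636.7  72.   86. ] [597.7  72.7  86. ] hingelugs [636.3  30.3  40. ] [584.7  43.7  40. ] nut [604.2 -64.6  39. ] [603.2 -74.5  42. ]
time_s: 34.22
ee_pos: [621.9, 100.7, 88.5]
ee_rot: [178.5, -0.3, -93.3]
force: [-0.7, -0.1, -0.5]
gripper_width: 0.4
```

```bash
python3 -m creep '-0.5 0 -1 0 -0.025 0 1;0 0 -0.6 0 0 0 1;0 0 0 0 0 0 1'; python3 -m creep '0 -1 0 0 0 0 1;0 -1 -0.2 0 0 0 1;0 -1 -0.3 0 0 0 1;0 -1 -0.3 0 0 0 1;0 -1 -0.3 0 0 0 1;0 -1 -0.3 0 0 0 1;0 0 0 0 0 0 1'
```

```text
time_s: 34.47
ee_pos: [617.7, 100.9, 73.0]
ee_rot: [-180.0, -0.2, -93.1]
force: [-0.6, 0.2, 0.8]
gripper_width: 0.5
time_s: 35.05
ee_pos: [622.3, 63.1, 81.2]
ee_rot: [-179.3, 3.0, -94.1]
force: [0.8, -0.7, -0.1]
gripper_width: 0.1
```

```bash
python3 -m creep '-0.3 -1 -0.6 -0.02 0 0 1;0 -1 -0.6 0 0 0 1;0 -1 -0.6 0 0 0 1;0 0 0 0 0 0 1'; python3 -m creep '0 -1 -0.5 -0.02 0 0 1;0 -1 -0.5 0 0 0 1;0 0 0 0 0 0 1'
```

```text
time_s: 35.38
ee_pos: [627.8, 42.6, 81.9]
ee_rot: [-177.8, 3.4, -94.5]
force: [0.0, -0.3, 0.5]
gripper_width: 0.2
time_s: 35.63
ee_pos: [629.8, 19.4, 74.1]
ee_rot: [-177.4, 2.1, -94.5]
force: [-0.1, -0.2, -0.7]
gripper_width: 0.5
```

```bash
python3 -m creep '-0.4 -0.8 0 -0.02 0.03 0.01 1;0 0 0 0 0 0 1'; python3 - <<'E'
from h import *
f=vision.grab_frame("wrist");save(f,"x.png",(200,140,420,260),3.6)
print(monitor.state()["ee_pos"])
E
```

```text
time_s: 35.8
ee_pos: [625.3, 8.8, 72.6]
ee_rot: [-179.1, 0.6, -94.0]
force: [0.6, 0.4, 0.2]
gripper_width: 0.6
[625.07358153   9.33828882  72.3751943 ]
```

View pics/x.png

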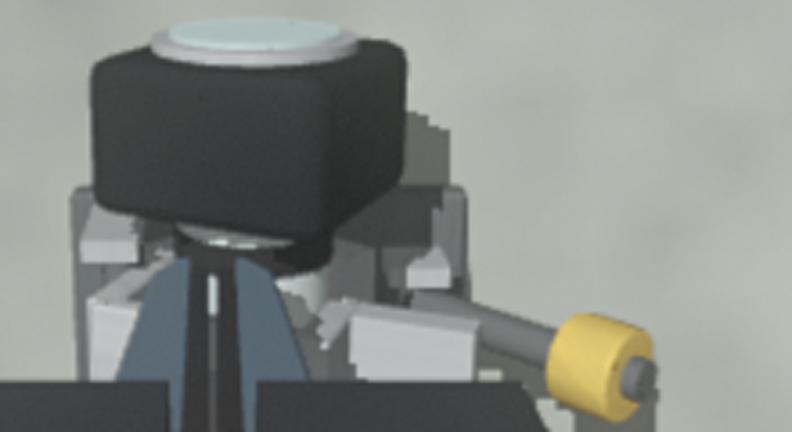

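The flap is over and its lug is on the bolt side. Rise, then press it down as a check.

```bash
python3 -m creep '0 0 2 0 0 0 1;-0.4 -0.5 1 0 0.01 0 1;-0.4 -0.4 0 0 0 0 1;0 0 0 0 0 0 1;0 0 0 0 0 0 1;0 0 0 0 0 0 1;0 0 0 0 0 0 1;0 0 -1.5 0 0 0 1;0 0 -1.2 0 0 0 1;0 0 0 0 0 0 1'; python3 -m creep '0 0 -0.5 0 0 0 1;0 0 -0.5 0 0 0 1;0 0 -0.5 0 0 0 1'
```

```text
time_s: 36.68
ee_pos: [614.1, -0.2, 68.6]
ee_rot: [179.9, 0.6, -94.0]
force: [-0.0, 0.4, -0.3]
gripper_width: 0.6
time_s: 36.93
ee_pos: [614.6, -0.2, 59.6]
ee_rot: [180.0, 0.5, -94.0]
force: [-14.9, 0.0, 51.0]
gripper_width: 1.2
```

```bash
python3 -m creep '0 0 2 0 0 0 1;0 0 2.5 0 0 0 1;0 0 2 0 0 0 1;-0.2 -2.2 0 0 0 0 1;-0.2 -2.2 0 0 0 0 1;-0.2 -2.2 0 0 0 0 1;-0.2 -2.2 0 0 0 0 1;0 -1.5 0 0 0 0 1;0 0 0 0 0 0 1;0 0 0 0 0 0 1'; python3 - <<'E'
from h import *
np.set_printoptions(precision=1,suppress=True)
f=vision.grab_frame("wrist");save(f,"y.png",None,1.5)
E
```

```text
time_s: 37.77
ee_pos: [609.2, -105.6, 134.9]
ee_rot: [-179.3, 0.5, -93.8]
force: [0.4, -0.1, -0.0]
gripper_width: 0.5
```

View pics/y.png

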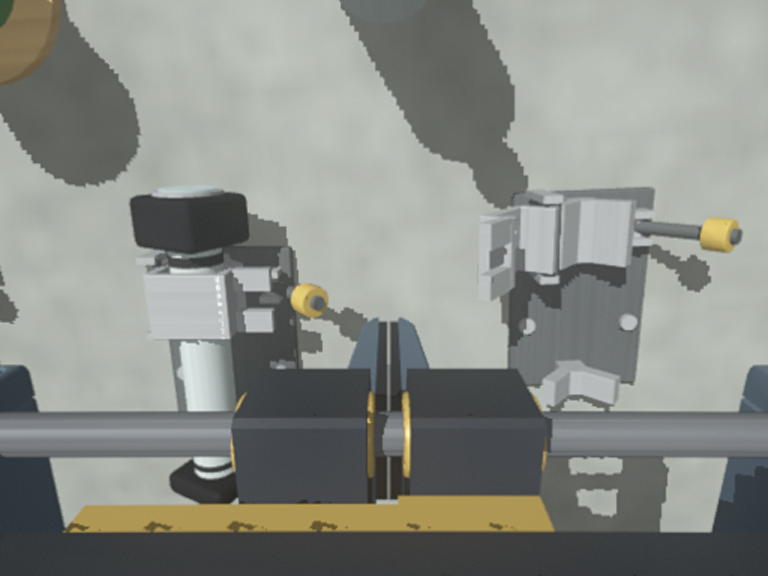

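```bash
python3 - <<'E'
from h import *
np.set_printoptions(precision=1,suppress=True)
f=vision.grab_frame("wrist");g=lambda p,z: atz(f,(p[0]/1.5,p[1]/1.5),z)
print("nut",g((310,300),45),"right",g((329,302),45),"lugs",g((271,279),48),g((273,320),48))
E
python3 -m creep '0 0 -2.5 0 0.01 0 1;0 0 -2.5 0 0 0 1;0 0 -2 0 0 0 1;0 0 -1 0 0 0 1;0 0 0 0 0 0 1'
```

```text
nut [606.3 -61.4  45. ] right [604.5 -71.9  45. ] lugs [620.5 -42.1  48. ] [596.9 -40.1  48. ]
time_s: 38.28
ee_pos: [611.2, -99.4, 54.2]
ee_rot: [-179.5, 0.5, -93.4]
force: [-0.5, 0.6, 0.7]
gripper_width: 0.5
```

```bash
python3 -m creep '-0.3 0 -0.7 0 0 0 1;0 1 0 0 0 0 1;0 1 -0.1 0 0 0 1;0 1 -0.2 0 0 0 1'; python3 -m creep '0 0.8 -0.2 0 0 0 1;0 0.3 0 0 0 0 1'
```

```text
time_s: 38.62
ee_pos: [610.3, -72.5, 48.1]
ee_rot: [-179.2, -0.1, -93.1]
force: [-11.2, -32.2, 35.5]
gripper_width: 0.5
time_s: 38.78
ee_pos: [610.6, -68.4, 54.2]
ee_rot: [-178.9, -1.1, -92.6]
force: [-0.6, -1.1, -0.2]
gripper_width: 0.5
```

```bash
python3 -m creep '0 0.9 -0.3 0 0 0 1;0 0.9 -0.3 0 0 0 1'; python3 - <<'E'
from h import *
f=vision.grab_frame("wrist");save(f,"z.png",(140,120,360,260),3.6)
print(monitor.state()["ee_pos"])
E
```

```text
time_s: 38.95
ee_pos: [612.6, -57.8, 58.5]
ee_rot: [-178.4, -2.1, -92.2]
force: [-10.9, -13.9, 30.0]
gripper_width: 0.6
[612.65922237 -56.22548362  59.1779456 ]
```

View pics/z.png

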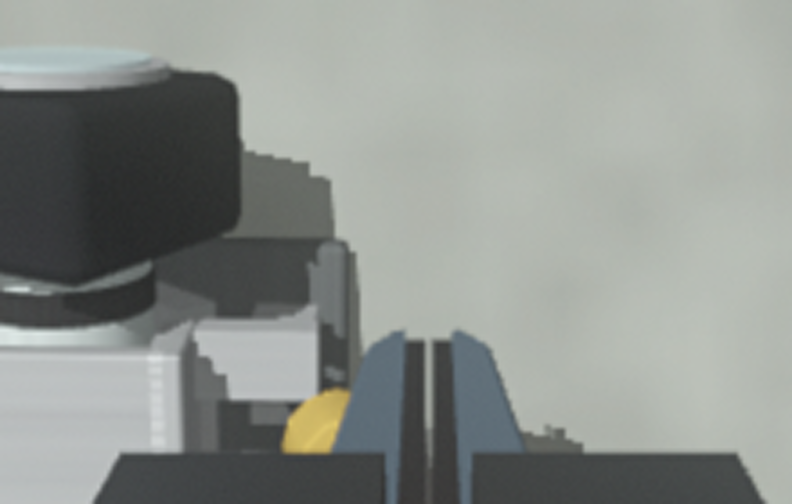

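```bash
python3 -m creep '-0.2 -1.5 0 0.04 0.03 -0.02 1;0 -0.5 -1 0 0 0 1;0 0 -0.6 0 0 0 1;0 0 0 0 0 0 1'
```

```text
time_s: 39.33
ee_pos: [614.1, -74.0, 50.4]
ee_rot: [-179.4, 0.1, -93.2]
force: [-0.2, 0.2, -0.3]
gripper_width: 0.8
```

```bash
python3 -m creep '-0.4 0 -0.4 0 0 0 1;0 1 0 0 0 0 1;0 1 -0.3 0 0 0 1'; python3 -m creep '0 0.8 -0.1 0 0 0 1'; python3 -m creep '0 0.7 0 0 0 0 1;0 0.7 -0.2 0 0 0 1'
```

```text
time_s: 39.58
ee_pos: [609.3, -52.2, 42.1]
ee_rot: [-179.5, 0.1, -93.2]
force: [-0.3, -1.7, 2.0]
gripper_width: 0.7
time_s: 39.67
ee_pos: [608.9, -48.1, 41.0]
ee_rot: [-179.5, -0.6, -92.8]
force: [-4.0, -40.0, 7.1]
gripper_width: 0.5
time_s: 39.83
ee_pos: [609.2, -48.7, 41.0]
ee_rot: [-179.3, -2.4, -91.9]
force: [-4.9, -28.7, 17.1]
gripper_width: 0.7
```

```bash
python3 -m creep '0 -0.3 0.7 0.04 0 -0.02 1;0 0 0.6 0 0 0 1;0 0.8 0 0 0 0 1;0 0.8 0 0 0 0 1'; python3 -m creep '0 0.8 -0.2 0 0 0 1;0 0.8 -0.2 0 0 0 1'
```

```text
time_s: 40.17
ee_pos: [609.0, -44.7, 54.9]
ee_rot: [-179.4, -1.5, -92.5]
force: [-2.1, -40.4, -1.6]
gripper_width: 0.5
time_s: 40.33
ee_pos: [609.4, -45.7, 54.7]
ee_rot: [-179.2, -3.7, -91.6]
force: [-5.1, -30.7, 14.0]
gripper_width: 0.4
```

Firm stop at y≈-45, matching clamp 1. Back off and look.

```bash
python3 -m creep '0 -1.5 0 0.06 0 -0.03 1;0 -1.5 0 0 0 0 1;0 -1 3 0 0 0 1;0 0 3 0 0 0 1;-2 0 2 0 0 0 1;-2 0 0 0 0 0 1;0 0 0 0 0 0 1;0 0 0 0 0 0 1'; python3 - <<'E'
from h import *
f=vision.grab_frame("wrist");save(f,"ab.png",(60,70,280,250),3.6)
print(monitor.state()["ee_pos"])
f=vision.grab_frame("side");save(f,"ab2.png",(140,130,350,280),3.7)
f=vision.grab_frame("top");save(f,"ab3.png",None,1.5)
E
```

```text
time_s: 41.0
ee_pos: [567.0, -76.8, 134.0]
ee_rot: [-179.7, -0.2, -92.8]
force: [0.7, 0.6, 0.4]
gripper_width: 0.2
[566.57179607 -76.64480237 133.48189346]
```

View pics/ab.png

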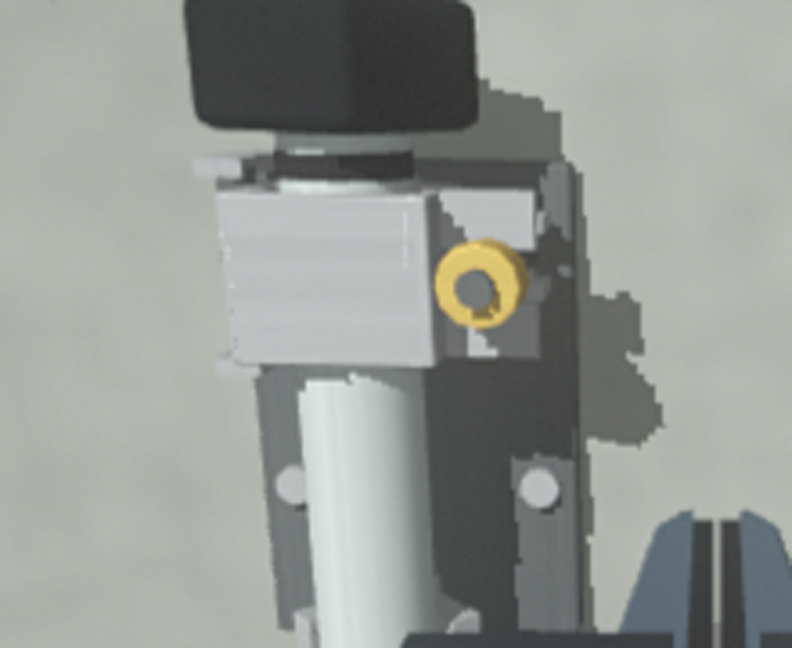

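View pics/ab2.png

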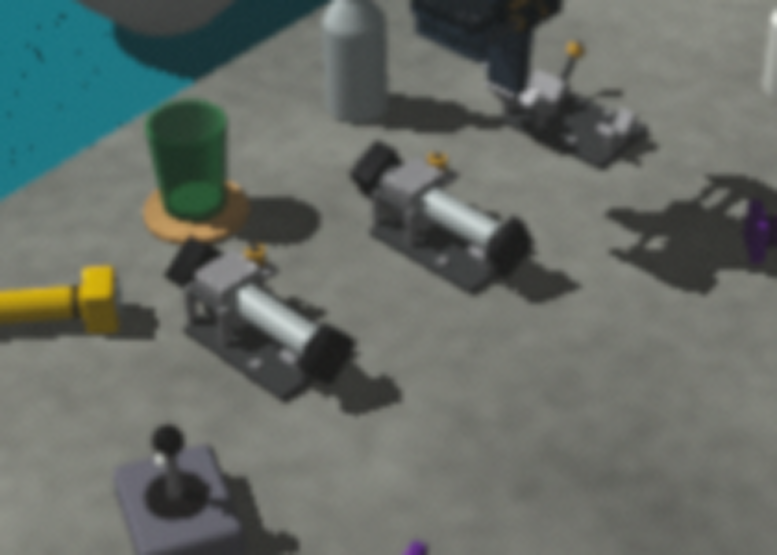

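View pics/ab3.png

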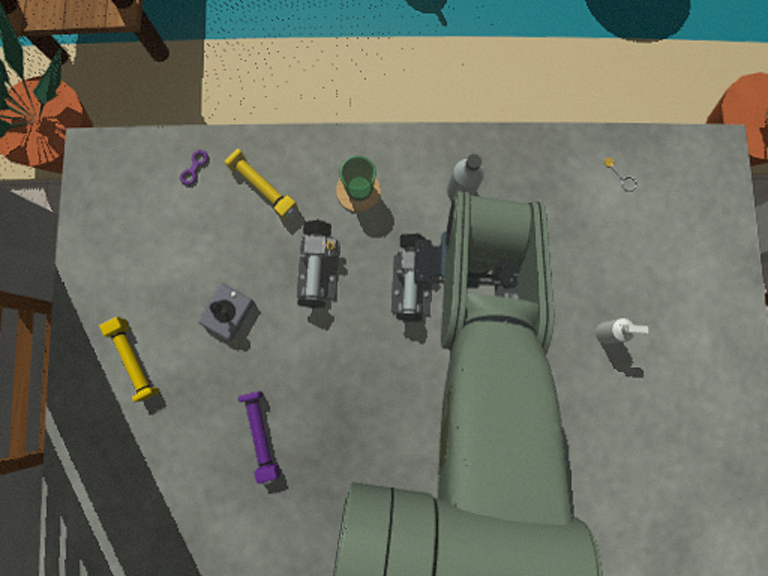

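Clamp 2 shows the same picture as clamp 1: the nut is over the lug, with the cap and glass on the lagoon side. No third tube shows in any view. Now the remote.

```bash
python3 -m creep '0 0 4 0 0 0 1;-0.5 1 3.5 0 0 0 1;-0.7 3.5 1 0 0 0.12 1;-0.7 3.8 0 0 0 0.12 1;-0.8 3.8 0 0 0 0.12 1;-0.8 3.8 0 0 0 0.12 1;-0.8 3.8 0 0 0 0.12 1;-0.8 3.8 0 0 0 0.12 1;-0.8 3.8 0 0 0 0.12 1;-0.8 3.8 0 0 0 0 1;-0.8 3.8 0 0 0 0 1;-0.8 3.8 0 0 0 0 1'; python3 -m creep '0 1 0 0 0 0 1;0 0 0 0 0 0 1;0 0 0 0 0 0 1'; python3 - <<'E'
from h import *
np.set_printoptions(precision=1,suppress=True)
f=vision.grab_frame("wrist");save(f,"ac.png",None,1.5)
s=monitor.state();print(s["ee_pos"],s["ee_rot"],s["qpos"])
for q,z in dict(stick_knob=95,remote_pip=35).items():
    for d in models.mark_of("wrist",q): print(q,round(d["confidence"],2),np.array(d["at"]),atz(f,d["at"],z)[:2])
E
```

```text
time_s: 42.15
ee_pos: [485.9, 324.9, 211.2]
ee_rot: [179.7, -0.3, -42.9]
force: [0.5, -0.4, 0.4]
gripper_width: 0.3
time_s: 42.4
ee_pos: [483.9, 344.6, 207.7]
ee_rot: [179.6, -0.1, -42.3]
force: [-0.4, -0.4, -0.1]
gripper_width: 0.5
[484.  344.1 207.6] [179.6  -0.1 -42.4] [34.4 20.5 87.3 -0.2 72.6 76.8]
stick_knob 0.82 [237.  113.9] [511.2 402.2]
remote_pip 0.8 [281.6 103.3] [545.8 378.8]
```

View pics/ac.png

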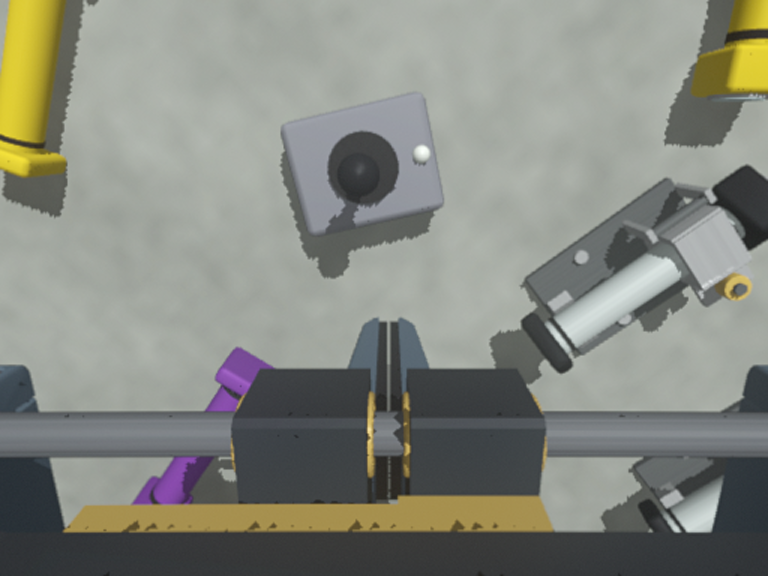

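Knob at (511,402), pip at (546,379), 42 mm apart (40 told), so the pip lies at about -33° from the stick. I'll turn the closed fingers square to that line and come down behind the knob.

```bash
python3 -m creep '0 2 0 0 0 0.09 1;0 2 0 0 0 0.09 1;-0.2 2 0 0 0 0 1;-0.3 1.6 0 0 0 0 1;0 0 0 0 0 0 1;0 0 -3 0 0 0 1;0 0 -3 0 0 0 1;0 0 -2 0 0 0 1;0 0 0 0 0 0 1'
```

```text
time_s: 43.3
ee_pos: [485.8, 408.6, 130.2]
ee_rot: [179.8, -0.5, -32.8]
force: [-0.4, -0.4, -1.5]
gripper_width: 0.7
```

```bash
python3 -m creep '-1.2 1.6 0 0 0 0 1;0 0 0 0 0 0 1;0 0 -2 0 0 0 1;0 0 -2 0 0 0 1;0 0 0 0 0 0 1'; python3 - <<'E'
from h import *
np.set_printoptions(precision=1,suppress=True)
f=vision.grab_frame("wrist");save(f,"ad.png",None,1.5)
for q,z in dict(stick_knob=95,remote_pip=35).items():
    for d in models.mark_of("wrist",q): print(q,round(d["confidence"],2),np.array(d["at"]),atz(f,d["at"],z)[:2])
E
```

```text
time_s: 43.72
ee_pos: [477.9, 420.7, 94.7]
ee_rot: [-180.0, -0.7, -33.1]
force: [-0.1, -1.1, -0.9]
gripper_width: 0.2
stick_knob 0.97 [325.  236.8] [509.5 401.6]
```

View pics/ad.png

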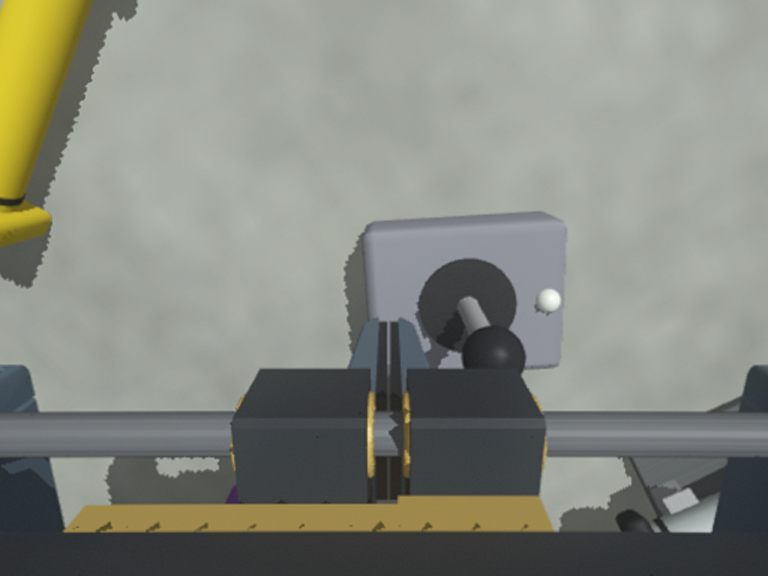

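The pivot-to-pip line is horizontal in the wrist picture (rows 300 and 300), so the tool is square to it. Down, then push.

```bash
python3 -m creep '0 0 -1.2 0 0 0 1;0 0 -0.7 0 0 0 1;0 0 0 0 0 0 1'; python3 -m creep '0.7 -0.45 0 0 0 0 1;0.7 -0.45 0 0 0 0 1;0.6 -0.4 0 0 0 0 1'
```

```text
time_s: 44.12
ee_pos: [482.0, 423.4, 82.1]
ee_rot: [-179.2, -1.0, -33.1]
force: [0.3, -0.2, 0.1]
gripper_width: 0.4
time_s: 44.37
ee_pos: [502.5, 410.3, 82.4]
ee_rot: [-179.2, -0.9, -33.0]
force: [-1.0, 0.9, 0.9]
gripper_width: 0.4
```

```bash
python3 -m creep '0.5 -0.45 0 0 0 0 1;0.4 -0.35 0 0 0 0 1;0 0 0 0 0 0 1'; python3 - <<'E'
from h import *
np.set_printoptions(precision=1,suppress=True)
f=vision.grab_frame("wrist");save(f,"ae.png",None,1.5)
for d in models.mark_of("wrist","stick_knob"): print(d["confidence"],np.array(d["at"]),atz(f,d["at"],91)[:2])
f=vision.grab_frame("side");save(f,"ae2.png",(140,200,260,300),6)
for d in models.mark_of("side","stick_knob"): print(d["confidence"],np.array(d["at"]),atz(f,d["at"],91)[:2])
E
```

```text
time_s: 44.62
ee_pos: [513.8, 400.6, 82.4]
ee_rot: [-179.2, -0.9, -33.2]
force: [-1.2, 1.0, -0.1]
gripper_width: 0.6
0.65 [295.2 248.3] [528.8 388.7]
```

View pics/ae.png

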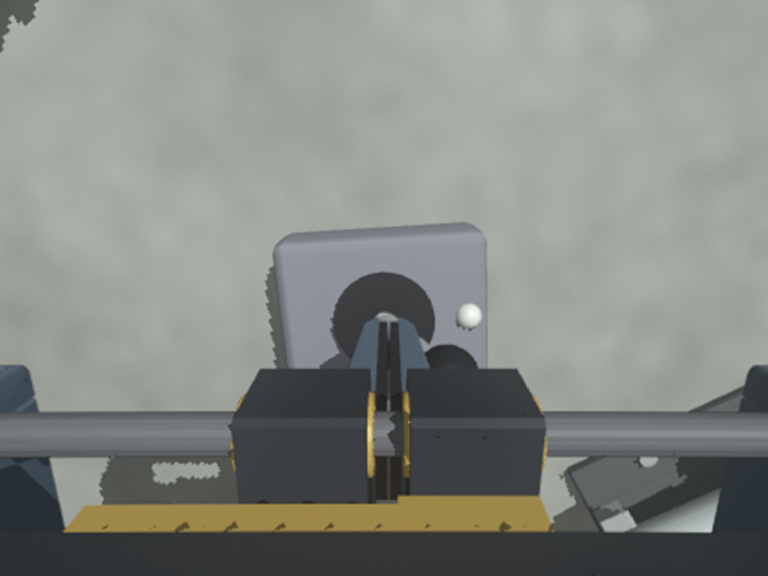

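View pics/ae2.png

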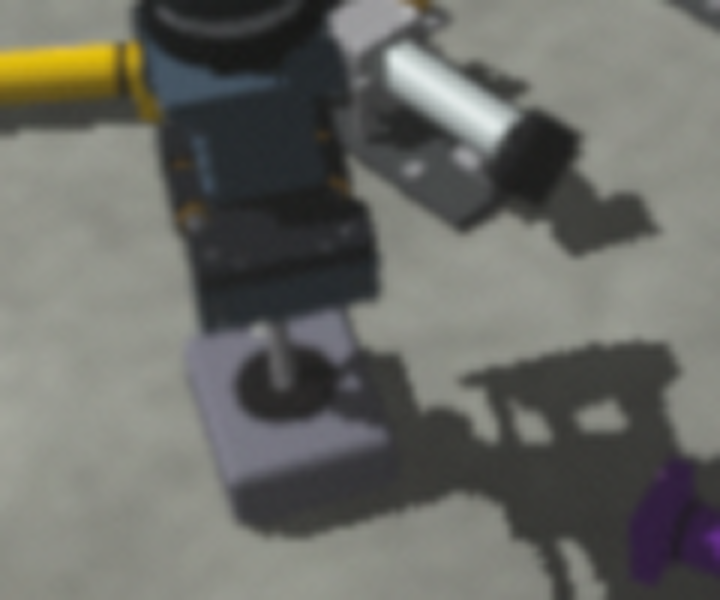

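Knob displaced about 23 mm (about 0.4 rad) straight towards the pip. Hold.

```bash
python3 -m creep '0 0 0 0 0 0 1;0 0 0 0 0 0 1;0 0 0 0 0 0 1;0 0 0 0 0 0 1;0 0 0 0 0 0 1;0 0 0 0 0 0 1;0 0 0 0 0 0 1;0 0 0 0 0 0 1;0 0 0 0 0 0 1;0 0 0 0 0 0 1'; python3 - <<'E'
from h import *
np.set_printoptions(precision=1,suppress=True)
f=vision.grab_frame("wrist")
for d in models.mark_of("wrist","stick_knob"): print(d["confidence"],np.array(d["at"]),atz(f,d["at"],91)[:2])
E
python3 -m creep '0 0 0 0 0 0 1;0 0 0 0 0 0 1;0 0 0 0 0 0 1;0 0 0 0 0 0 1;0 0 0 0 0 0 1;0 0 0 0 0 0 1;0 0 0 0 0 0 1;0 0 0 0 0 0 1;0 0 0 0 0 0 1;0 0 0 0 0 0 1;0 0 0 0 0 0 1;0 0 0 0 0 0 1'
```

```text
time_s: 45.65
ee_pos: [511.6, 402.7, 82.9]
ee_rot: [-179.2, -0.9, -33.0]
force: [-0.9, 0.8, 0.2]
gripper_width: 0.2
0.93 [297.6 248.9] [527.5 389.7]
0.72 [486.  345.8] [589.  273.2]
time_s: 46.75
ee_pos: [511.6, 402.7, 82.9]
ee_rot: [-179.2, -0.9, -33.0]
force: [-0.9, 0.5, 0.2]
gripper_width: 0.6
```

```bash
python3 -m creep '0.4 -0.28 0 0 0 0 1;0.2 -0.12 0 0 0 0 1;0 0 0 0 0 0 1;0 0 0 0 0 0 1;0 0 0 0 0 0 1;0 0 0 0 0 0 1;0 0 0 0 0 0 1;0 0 0 0 0 0 1;0 0 0 0 0 0 1;0 0 0 0 0 0 1;0 0 0 0 0 0 1;0 0 0 0 0 0 1'; python3 -m creep '0 0 0 0 0 0 1;0 0 0 0 0 0 1;0 0 0 0 0 0 1;0 0 0 0 0 0 1;0 0 0 0 0 0 1;0 0 0 0 0 0 1'; python3 -m creep '-1 0.65 0 0 0 0 1;-1 0.65 0 0 0 0 1;-1 0.65 0 0 0 0 1;-1 0.65 0 0 0 0 1;-1 0.65 0 0 0 0 1;0 0 3 0 0 0 1;0 0 3 0 0 0 1;0 0 3 0 0 0 1;0 0 0 0 0 0 1'
```

```text
time_s: 47.75
ee_pos: [517.2, 398.5, 82.3]
ee_rot: [-179.2, -0.7, -33.0]
force: [-1.6, 1.0, -0.2]
gripper_width: 0.5
time_s: 48.25
ee_pos: [517.2, 398.5, 82.3]
ee_rot: [-179.2, -0.7, -33.0]
force: [-2.9, 1.5, -1.0]
gripper_width: 0.4
time_s: 49.0
ee_pos: [457.3, 434.9, 173.9]
ee_rot: [-179.5, -0.9, -32.7]
force: [0.9, 0.5, 0.8]
gripper_width: 0.5
```

```bash
python3 -m creep '-1 -3 2 0 0 0 1;-1 -3 2 0 0 0 1;-1 -3 0 0 0 0 1;-1 -3 0 0 0 0 1;-1 -3 0 0 0 0 1;-1 -3 0 0 0 0 1;-1 -3 0 0 0 0 1;0 0 0 0 0 0 1;0 0 0 0 0 0 1'; python3 - <<'E'
from h import *
np.set_printoptions(precision=1,suppress=True)
for c in("top","side"):
    f=vision.grab_frame(c);save(f,f"af_{c}.png",(90,70,390,270) if c=="top" else (130,110,370,300),2.6 if c=="top" else 3.2)
    for q,z in dict(stick_knob=95,pump=0,flask=0,tumbler=0).items():
        for d in models.mark_of(c,q)[:1]: print(c,q,d["confidence"],np.array(d["at"]),atz(f,d["at"],z)[:2])
E
```

```text
time_s: 49.75
ee_pos: [377.0, 223.2, 214.6]
ee_rot: [-179.2, -1.1, -32.1]
force: [0.1, 0.9, -0.1]
gripper_width: 0.3
top stick_knob 0.59 [143.9 205.4] [508.2 399.5]
top pump 0.8 [403.7 223.2] [ 452.8 -422.4]
top flask 0.98 [308.9 126.1] [ 784.  -120.4]
top tumbler 0.93 [238.7 125. ] [789.6 116.3]
side stick_knob 0.41 [184.6 247.4] [516.6 400.9]
side pump 0.82 [351.4 153.3] [ 463.5 -419.7]
side flask 0.6 [238.5 156.9] [ 785.9 -123.2]
side tumbler 0.72 [192.  184.6] [798.5 110.9]
```

View pics/af_top.png

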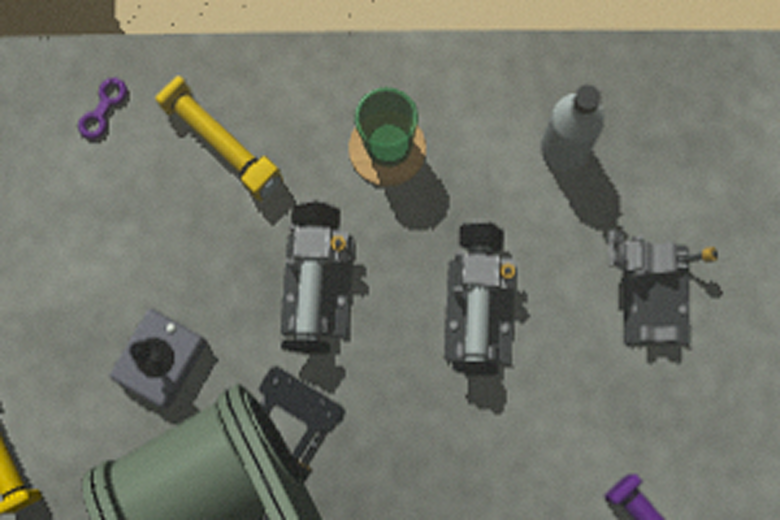

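View pics/af_side.png

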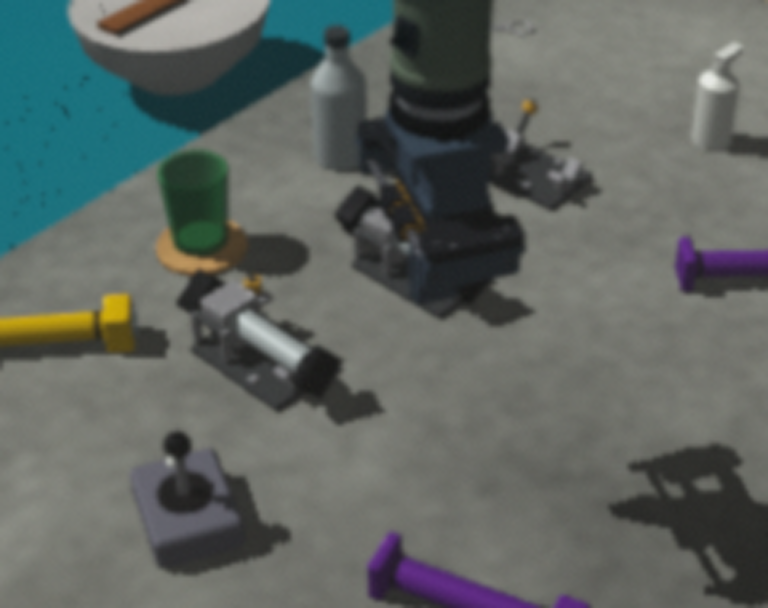

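The stick is back upright and the bystanders have not moved. One more close look at both bolts before handing in.

```bash
python3 -m creep '1 -1.4 1 0 0 -0.12 1;1 -1.4 1 0 0 -0.12 1;1 -1.4 1 0 0 -0.12 1;1 -1.4 0 0 0 -0.12 1;1 -1.4 0 0 0 -0.12 1;1 -1.4 0 0 0 -0.12 1;1 -1.4 0 0 0 -0.12 1;1 -1.4 0 0 0 -0.12 1;1 -1 0 0 0 0 1;0 0 0 0 0 0 1;0 0 0 0 0 0 1'; python3 - <<'E'
from h import *
np.set_printoptions(precision=1,suppress=True)
f=vision.grab_frame("wrist");save(f,"ag.png",None,1.5)
import pickle;pickle.dump(f,open("f_ag.pkl","wb"))
print(monitor.state()["ee_pos"],monitor.state()["ee_rot"])
E
```

```text
time_s: 51.17
ee_pos: [472.7, 98.0, 244.3]
ee_rot: [-179.3, -0.9, -89.4]
force: [-0.9, 0.1, -0.4]
gripper_width: 0.5
[472.6  98.2 244.3] [-179.3   -0.9  -89.4]
```

View pics/ag.png

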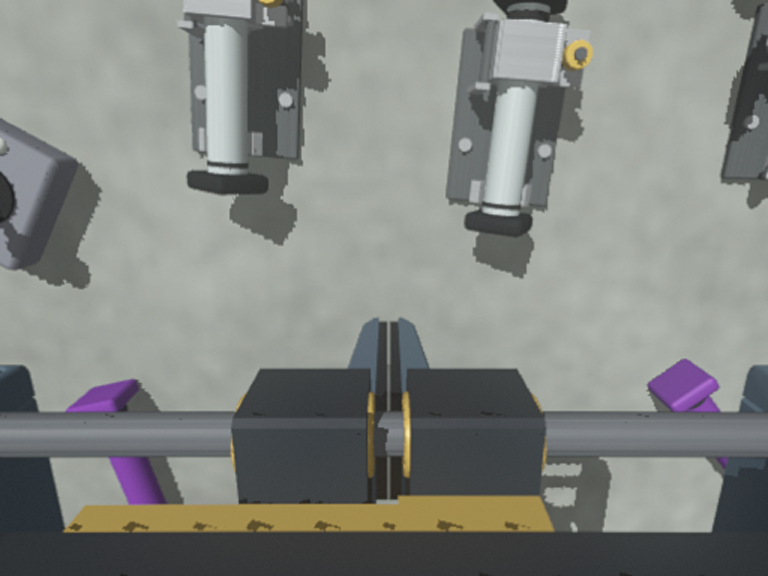

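```bash
python3 -m creep '3 0 0 0 0 0 1;3 0 0 0 0 0 1;3 0 0 0 0 0 1;0 0 0 0 0 0 1;0 0 0 0 0 0 1'; python3 - <<'E'
from h import *
f=vision.grab_frame("wrist");save(f,"ah.png",(100,0,420,200),2.5)
import pickle;pickle.dump(f,open("f_ah.pkl","wb"))
E
```

```text
time_s: 51.63
ee_pos: [561.7, 102.1, 244.0]
ee_rot: [-179.5, -0.8, -89.0]
force: [-1.0, -0.8, -0.6]
gripper_width: 0.3
```

View pics/ah.png

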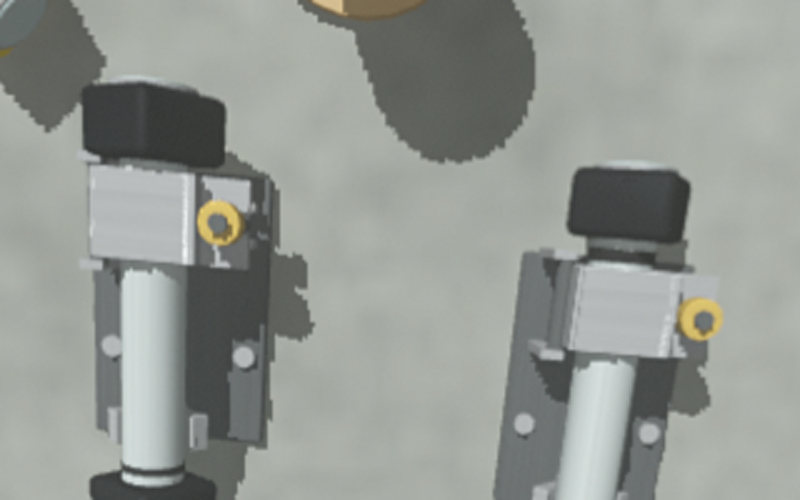

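```bash
python3 - <<'E'
from h import *
import pickle
np.set_printoptions(precision=1,suppress=True)
f=pickle.load(open("f_ah.pkl","rb"))
g=lambda p,z: atz(f,(100+p[0]/2.5,p[1]/2.5),z)
print("1 nut top",g((219,222),62),"lug end",g((250,182),48),g((249,266),48))
print("2 nut top",g((701,318),62),"lug end",g((718,280),48),g((708,357),48))
E
```

```text
1 nut top [644.3 173.2  62. ] lug end [660.7 162.2  48. ] [626.5 163.8  48. ]
2 nut top [608.6 -29.8  62. ] lug end [623.8 -40.6  48. ] [590.1 -40.4  48. ]
```

Both nuts sit 10 to 11 mm inboard of the lug's end (8 mm if exactly upright), so both bolts are fully up. Handing in.

```bash
python3 - <<'E'
from workcell import job, monitor
print(monitor.state()["time_s"],monitor.state()["force"]); print(job.job_done())
E
```

```text
51.6833 [ 0.45569784  0.67959361 -0.28586781]
the job is handed in; nothing more can be done
None
```

The job is handed in at 51.7 s of the 210 s allowed, with both camera tubes clamped and the stick signal given. The hand-in gives no verdict, so this rests on my own checks.

**Tubes:** Two silver tubes were on the sill, and no third showed in any view. I put them in couplers 1 and 2 with the glass window towards the lagoon, and left coupler 3 empty. The purple and yellow look-alikes were left alone.

**Clamps:**
- **Flaps:** both stopped the fingers at z = 60 mm when pressed, which is exactly the shut height.
- **Bolts:** both came to a firm stop, and the last wrist picture puts each nut 10 to 11 mm inboard of its lug's end (8 mm would be exactly upright).
- **Retries:** flap 1 and both bolts needed a second push, because the fingers rode up on the first.

**Stick:** I held it over towards the pip for more than 3.5 s. From the knob's position that was about 0.36 to 0.4 rad, with next to no sideways tilt. It then sprang back to within a few millimetres of its start.

**Bystanders:** the pump, bottle and tumbler look unmoved. The networks' before and after positions differ by up to about 22 mm (bottle, side view). I put that down to network scatter, since the two cameras disagree with each other by about as much and the pictures show no shift.

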